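Mount the snap gauge in its bench stand

TASK

Draw the blue snap gauge up out of the sloping rack along its slot, and lower it (do not let it drop) upright into the slot of the grey bench stand, its mouth towards the end of the slot where the keeper bar is hinged, until its foot is fully home. Then swing the steel keeper bar shut over the gauge's foot until it snaps on to the spring plunger. Leave the yellow gauge and the loose parts on the table where they are.

Things in the scene. Friction and masses are not known exactly. Their poses are not given: they have to be found in the camera images.
- gauge_blue: Blue snap gauge: plate 10 mm thick (its y), 105 high. Steel foot 90 wide (x), 45 high; above it a blue C frame 50 wide (x +-25) with a 17 mm mouth opening to -x at z 65-82, 26 deep (front shoulder at z 45). Origin: middle of the foot's underside, z up the plate. 0.2 kg. Starts 44 mm deep in a rack slot, its z leaning 30 deg to the rack's front in the plate's plane; comes out along its +z.
- gauge_blue_mouth (a point): Entrance of the blue gauge's mouth: x = -25 mm, y = 0, z = 73.5 mm in the gauge's frame.
- gauge_yellow: The other snap gauge, same shape with a yellow frame and a 20 mm mouth, standing in the other slot of the rack, 72 mm beside the blue one. To be left alone.
- rack: Fixed rack: grey slotted block on a wedge, foot plate 150 x 140 mm. Origin: middle of its underside, front is -x. Two slots at y = +36 and -36 mm, each 14 mm wide, 94 long, 44 deep, floor centres at x = 0, z = 46; slots lean 30 deg to -x. Highest edge: rear of the block, 112 mm.
- stand: Fixed grey bench stand, base 134 (x) x 104 (y) x 12 mm. Origin: middle of the underside, front is -x. Two cheeks (tops z = 52, outer faces y +-35) form a vertical slot along x, 12.5 wide, 95 long between end stops, floor z = 12, 6 mm chamfers at the top. A gauge fully home stands on the floor, x axis along the stand's x, foot 5 mm above the cheeks.
- stand_slot (a point): Middle of the slot's floor, 12 mm above the table; axes as the stand.
- keeper (a joint): Keeper bar's hinge, vertical axis, rad: 0 = shut (bar across the slot over the front shoulder, towards the stand's -y), grows as it swings out to the stand's front; 1.57 = bar points to -x. Between 0.4 and 0.15 it must be pushed (about 5 N at the knob) over the sprung plunger nose, then snaps in and stays near 0. Elsewhere it stays where it is left.
- keeper_pivot (a point): Point on the keeper's hinge axis at the bar's mid height: x -37, y +24, z 64.5 mm in the stand's frame. Bar 8 mm thick (z 60.5 to 68.5), 3.5 mm above the shoulder of a gauge that is home.
- keeper_knob (a point): Centre of the top of the red upright knob on the keeper's free end, 14 mm diameter, standing 32 mm above the bar (top at z = 100.5 mm), 69 mm from the hinge axis.
- plunger (a joint): Travel of the sprung detent nose in the stand, m: 0 = up, 0.003 = pressed down under the bar's edge. It is up inside the bar's eye when the keeper is in its detent.
- bush_a: Loose flanged bush, 21 mm diameter, 16 mm high, upright on the table. Leave alone.
- bush_b: Loose flanged bush lying on the table, 21 mm. Leave alone.
- ring: Loose steel ring gauge, 44 mm diameter, 14 mm high, lying on the table. Leave alone.
Things that resemble listed ones, but are neither listed nor needed, are in the scene too. What is shaped like the stand but turquoise is not meant.

How it is judged (in metres and radians):
On the way, in this order (a step that is already met when the one before it is completed fails the run):
1. the blue gauge is drawn clear of the rack (z of gauge_blue in the frame of rack above 0.085 m), for 0.1 s.
2. the blue gauge stands fully home in the stand, mouth to the front, with the keeper still open (z of gauge_blue in the frame of stand_slot below 0.003 m and horizontal distance between gauge_blue and stand_slot below 0.006 m and angle between gauge_blue's own z axis and vertical below 0.11 rad and x of gauge_blue_mouth in the frame of stand below -0.01 m and value of joint keeper above 0.3 rad), for 0.2 s.
At the end, for the whole second after the job is handed in: Blue gauge at rest in the stand, underside within 3 mm of the slot floor, within 6 mm of centre, upright within 6 degrees, mouth to the front; keeper within 0.06 rad of shut, plunger up within 1.5 mm; yellow gauge moved under 8 mm, bushes and ring under 20 mm (z of gauge_blue in the frame of stand_slot below 0.003 m and horizontal distance between gauge_blue and stand_slot below 0.006 m and angle between gauge_blue's own z axis and vertical below 0.11 rad and x of gauge_blue_mouth in the frame of stand below -0.01 m and value of joint keeper below 0.06 rad and value of joint plunger below 0.0015 m and linear speed of gauge_blue below 0.02 m/s and distance of gauge_yellow from where it was at the start of the episode below 0.008 m and distance of each of bush_a, bush_b, ring from where it was at the start of the episode below 0.02 m); the robot touches nothing.
It fails at once if the blue gauge is dropped (falls freely, faster than 0.6 m/s, out of the fingers) (linear speed of gauge_blue above 0.6 m/s and contact force between the fingers and gauge_blue below 0.1 N).
It fails at once if the yellow gauge is lifted or knocked by more than 20 mm (distance of gauge_yellow from where it was at the start of the episode above 0.02 m).
It fails at once if a bush or the ring gauge is knocked away by more than 30 mm (distance of any of bush_a, bush_b, ring from where it was at the start of the episode above 0.03 m).
It also fails if it takes over 61 s, if anything falls off the work surface, if the arm or the gripper's body presses on something with over 40 N, if the wrist force passes 120 N, or if a joint passes its speed limit or range.

ROBOT

A 7-joint arm with a two-finger parallel gripper is mounted at the origin on a cart in front of the work surface, level with it; the furniture and walls round the work are solid. World frame = base frame: x ahead of the robot, y to its left, z up, the work surface at z = 0. Lengths are in mm, angles in rad, forces in N, time in s.
With the tool pointing down it reaches from about 425 to 975 mm from the base axis. Payload 16.7 kg.
Tool frame: the origin (TCP) lies midway between the tips of the shut fingers; the grasp point (between the pads) lies 19 mm behind it; z points along the fingers, x is the direction in which the jaws open and shut, and the axes are right-handed (so a half turn about z gives the same grasp; the last joint's range is limited). The gripper opens to 85 mm and grips with 20 to 120 N. Pads are 22 mm wide; open, the fingers measure 114 mm over their backs; the gripper's body (76 mm by 85 mm) begins 54 mm behind the grasp point. The pads swing forward as they close: fully open they stand 13 mm farther back than shut.
Start: joints at [0.962, 0.426, 0.074, 1.606, -0.034, 1.111, -0.067], TCP at [299.509, -604.873, 231.302] pointing down, gripper open.
Joint ranges: [-2.85, 2.85], [-0.5, 2.14], [-1.23, 1.37], [0.21, 2.46], [-1.02, 4.16], [0.16, 2.05], [-2.73, 2.73]. Speed limits (rad/s): [1.89, 1.89, 2.39, 2.39, 3.01, 3.01, 3.01].

INTERFACE

Orientations are given as a unit quaternion [x, y, z, w].
In Python, from plant import ctrl gives the robot as it stands.
- The arm moves only by the tool send_rows, never from a script. Its argument "targets" is a list of rows, each an object of numbers: "ax", "ay", "az": the turn, a rotation vector about the tool's x, y, z in degrees; "tx", "ty", "tz": the shift along the tool's x, y, z in m; "hand": the finger opening in m, from 0 to 0.0854. In form: [{"ax": .., "ay": .., "az": .., "tx": .., "ty": .., "tz": .., "hand": ..}, ...]. A call has 1 to 10 rows; each row shifts and turns the pose as measured when the row begins, along the tool's axes as they then stand; what a row does not reach is not made up. A row lasts 1/12 s, in which the tool goes at most 41.7 mm and 7.16 degrees, less where a joint would pass 70% of its speed; a pose out of reach is approached as far as the arm can. A call is refused whole if a number of a shift passes 0.0417 or a number of a turn 7.16, either way. A call with a gripper value outside its range is refused whole. The fingers move at their own pace and stop on an object; the grip force is fixed at half the most. Time passes only in rows, so rows that do not move let the fingers close. It gives the time, the measured TCP pose, the force and the opening at its end, in the units of the state.
- ctrl.read_state(): the state, without advancing time (a new reading comes with each control period).
- ctrl.snapshot(name): name is "scene" or "top" or "wrist"; returns a dict with "img" (400x640x3 uint8, red, green, blue), "camera_matrix" (3x3 intrinsics, pixels), "rvec" (rotation vector, rad) and "tvec" (3), from world to camera coordinates, as OpenCV has them. Camera axes: x right, y down, z forward; pixel columns grow to the right and rows downward; lengths in mm; the calibration is good to about 2 mm. A picture is of the moment at which its call begins. There is no depth.
- ctrl.sign_off(): hands the job in, once; it reports no verdict.
The state is a dict: "time": time; "joint_positions": joint angles; "qd": joint speeds; "joint_efforts": joint torques, N m; "eef_pos": TCP position; "tcp_rot": TCP orientation; "wrist_force": force on the tool from outside, world axes, zero at the start; "moment": the same for the moment, N m; "width": finger opening in mm.
Only numpy, scipy, OpenCV 4.12 (cv2) and the standard library are available. Lean on these libraries where they do the work, as an engineer would, in place of code of your own. Each camera call takes 0.05 s, during which the arm holds its last target.

## Working session

There is one attempt and no reset: what is moved stays moved. The work goes in short steps, Python scripts to look and compute and a tool call to move; the robot and the scene stay as the last step left them, time stands still between calls to the robot, and variables do not carry over. Pictures are saved under pics/ and viewed, and the job is handed in when it is done.

Besides the shell and the picture viewer there is one more tool, called after "Request:" by a JSON object that holds its "method" and its "body". send_rows: Moves the arm, as the interface text tells. Its arguments: {"type":"object","properties":{"targets":{"type":"array"}},"required":["targets"]}

```bash
mkdir -p pics; ls; python3 - <<'E'
from plant import ctrl
import cv2
print(ctrl.read_state())
for n in ["scene","top","wrist"]:
    s=ctrl.snapshot(n)
    cv2.imwrite(f"pics/a_{n}.png",s["img"][:,:,::-1])
    R=cv2.Rodrigues(s["rvec"])[0] if hasattr(s["rvec"],"shape") else None
    print(n,s["camera_matrix"],s["rvec"],s["tvec"])
E
```

```text
pics
{'time': 0.0, 'joint_positions': array([ 0.96149013,  0.42676574,  0.07384651,  1.60663599, -0.03412239,
        1.11081092, -0.06709607]), 'qd': array([-0.00078834, -0.00153577,  0.00044669,  0.00070183,  0.00024055,
        0.0002402 , -0.00108271]), 'joint_efforts': array([-1.15515952e-03, -9.49842453e+01,  3.75962332e+00, -4.63515401e+01,
        1.90648867e-02,  1.02913383e-02, -5.74175510e-05]), 'eef_pos': array([ 299.33739577, -604.51775864,  230.57517186]), 'tcp_rot': array([ 8.49630148e-01, -5.27378563e-01, -5.98472040e-04, -3.23486690e-04]), 'wrist_force': array([ 0.00936899, -0.0948722 , -0.13452306]), 'moment': array([ 0.00880975, -0.02489733,  0.02176057]), 'width': 85.44590922873157}
scene [[448.2624546    0.         324.12491169]
 [  0.         448.2624546  203.29886881]
 [  0.           0.           1.        ]] [ 1.04146911 -2.42222172  1.03723911] [373.7844557  346.95219148 939.61617501]
top [[437.53515204   0.         318.1519819 ]
 [  0.         437.53515204 200.55835368]
 [  0.           0.           1.        ]] [ 2.1216852  -2.16770453  0.16075396] [ -32.09258647  561.9491973  1258.89822349]
wrist [[302.82242548   0.         323.02231616]
 [  0.         302.82242548 203.39469968]
 [  0.           0.           1.        ]] [-2.44568166  1.51800534  0.23160742] [-673.00546113  -38.32251079  380.91274938]
```

View pics/a_scene.png

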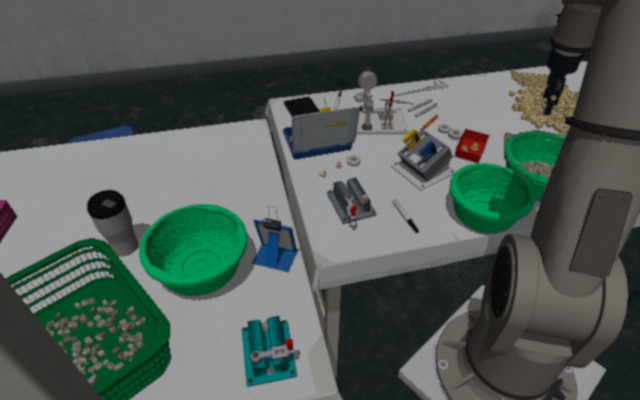

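View pics/a_top.png

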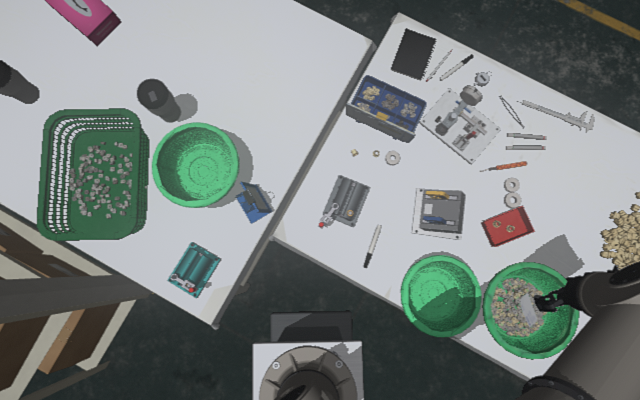

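View pics/a_wrist.png

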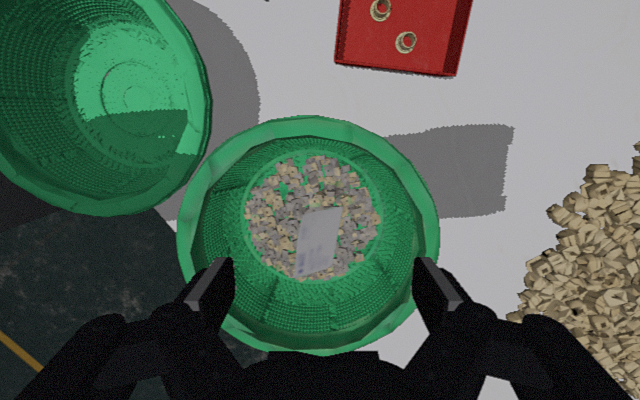

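The stand is at about (345,202) in the top view and the rack at (440,213). The bushes are at (354,152) and (376,153), and the ring is at (393,158). I'll zoom in on these.

```bash
cat > h.py <<'E'
import cv2, numpy as np
from scipy.spatial.transform import Rotation as Ro
def cam(s): 
    R=cv2.Rodrigues(np.array(s["rvec"],float))[0]; return np.array(s["camera_matrix"]),R,np.array(s["tvec"],float).reshape(3)
def ray(s,px):
    K,R,t=cam(s); d=R.T@np.linalg.solve(K,[px[0],px[1],1.]); return -R.T@t,d/np.linalg.norm(d)
def onz(s,px,z):
    c,d=ray(s,px); return c+d*(z-c[2])/d[2]
def proj(s,p):
    K,R,t=cam(s); q=K@(R@np.array(p,float)+t); return q[:2]/q[2]
def tri(s1,p1,s2,p2):
    c1,d1=ray(s1,p1);c2,d2=ray(s2,p2)
    ab=np.linalg.lstsq(np.c_[d1,-d2],c2-c1,rcond=None)[0]
    a=c1+d1*ab[0];b=c2+d2*ab[1]; return (a+b)/2,np.linalg.norm(a-b)
E
python3 - <<'E'
import pickle,cv2
from plant import ctrl
S={n:ctrl.snapshot(n) for n in ["scene","top"]}
pickle.dump(S,open("s0.pkl","wb"))
from h import *
im=cv2.imread("pics/a_top.png")
c=im[165:265,300:480]; cv2.imwrite("pics/b_top.png",cv2.resize(c,None,fx=4.4,fy=4.4,interpolation=cv2.INTER_CUBIC))
im=cv2.imread("pics/a_scene.png")
c=im[110:240,310:470]; cv2.imwrite("pics/b_scene.png",cv2.resize(c,None,fx=4.4,fy=4.4,interpolation=cv2.INTER_CUBIC))
E
```

```text
(no output)
```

View pics/b_top.png

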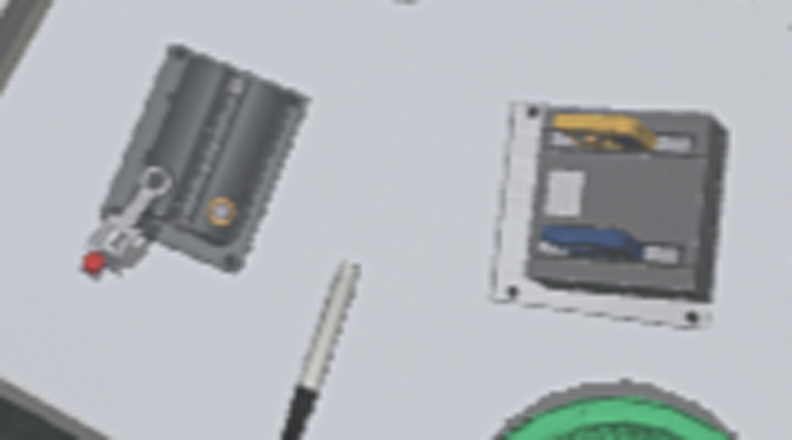

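View pics/b_scene.png

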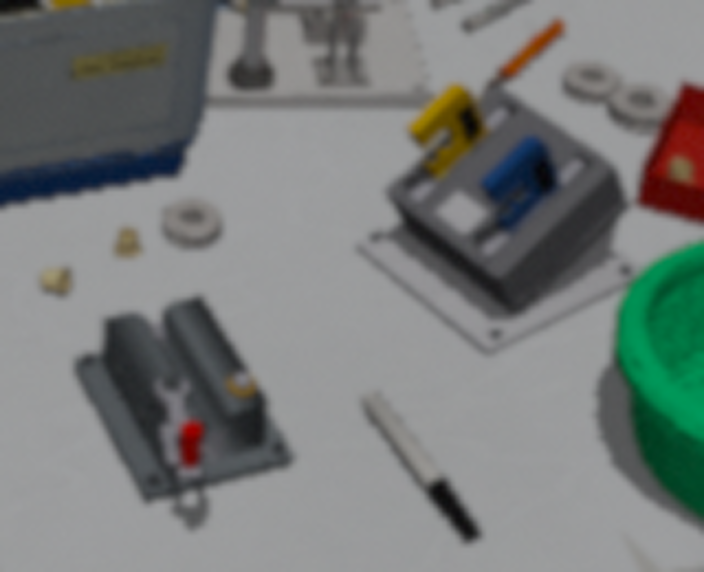

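```bash
python3 - <<'E'
import pickle
from h import *
S=pickle.load(open("s0.pkl","rb"));T=S["top"];C=S["scene"]
t=lambda x,y:(300+(x-1.7)/4.4,165+(y-1.7)/4.4)
c=lambda x,y:(310+(x-1.7)/4.4,110+(y-1.7)/4.4)
np.set_printoptions(precision=1,suppress=True)
print("stand corners")
st=[onz(T,t(*p),12) for p in [(172,43),(310,98),(240,273)]]
for p in st: print(p)
print(np.linalg.norm(st[0]-st[1]),np.linalg.norm(st[2]-st[1]),(st[0]+st[2])/2)
for p in [(148,500),(292,457),(78,362)]: print("sc",onz(C,c(*p),12))
print("hinge",onz(T,t(155,180),70),"knob",onz(T,t(92,262),100), onz(C,c(190,428),100))
print("plunger",onz(T,t(220,210),62))
rk=[onz(T,t(*p),5) for p in [(512,101),(491,298),(709,327)]]
print("rack");[print(p) for p in rk]; print(np.linalg.norm(rk[0]-rk[1]),np.linalg.norm(rk[2]-rk[1]),(rk[0]+rk[2])/2)
for p in [(357,247),(490,353),(632,265)]: print("sc",onz(C,c(*p),5))
for n,p in dict(busha=(376,153.5),bushb=(354,152),ring=(393,158)).items(): print(n,onz(T,p,14))
E
```

```text
stand corners
[ 645.4 -109.    12. ]
[ 604.4 -203.7   12. ]
[ 483.7 -151.    12. ]
103.208744723089 131.69638869923452 [ 564.6 -130.    12. ]
sc [518.2 -49.   12. ]
sc [ 481.9 -142.5   12. ]
sc [ 640.  -105.7   12. ]
hinge [541.3 -92.2  70. ] knob [485.1 -49.2 100. ] [484.9 -45.9 100. ]
plunger [ 521.4 -135.    62. ]
rack
[ 600.5 -345.5    5. ]
[ 463.4 -323.5    5. ]
[ 440.3 -472.     5. ]
138.83977790649132 150.20040775818478 [ 520.4 -408.7    5. ]
sc [ 596.5 -342.2    5. ]
sc [ 460.5 -320.5    5. ]
sc [ 448.8 -469.3    5. ]
busha [ 708.3 -225.9   14. ]
bushb [ 714.5 -158.1   14. ]
ring [ 692.9 -277.7   14. ]
```

```bash
cat >> h.py <<'E'
def cur():
    from plant import ctrl
    s=ctrl.read_state(); return np.array(s["eef_pos"]),Ro.from_quat(s["tcp_rot"]),s
def toolrot(zdir,xdir):
    z=np.array(zdir,float);z/=np.linalg.norm(z);x=np.array(xdir,float);x-=z*(x@z);x/=np.linalg.norm(x)
    return Ro.from_matrix(np.c_[x,np.cross(z,x),z])
def plan(p1,R1,p0=None,R0=None,n=None,tmax=30,rmax=6):
    if p0 is None: p0,R0,_=cur()
    w=(R0.inv()*R1).as_rotvec(degrees=True); d=R0.inv().apply(np.array(p1)-p0)
    if n is None: n=int(np.ceil(max(np.linalg.norm(w)/rmax,np.linalg.norm(d)/tmax,1)))
    M=sum(Ro.from_rotvec(w/n*k,degrees=True).as_matrix() for k in range(n))
    t=np.linalg.solve(M,d)/1000
    print("n",n,"a",np.round(w/n,2),"t",np.round(t,4),"total",np.round(w,1),np.round(d,1))
    return n
def frame(deg): 
    a=np.radians(deg);return np.array([np.cos(a),np.sin(a),0]),np.array([-np.sin(a),np.cos(a),0])
RC=np.array([521.5,-407.,0]);RA=-98.9
rx,ry=frame(RA); rz=np.array([0,0,1.])
gz=-.5*rx+np.sqrt(.75)*rz; gx=np.sqrt(.75)*rx+.5*rz
GO=RC-36*ry+46*rz
Rg=toolrot(-gz,ry)  # may be sign flipped
E
python3 - <<'E'
from h import *
p,R,s=cur(); print(p,R.as_matrix()[:,0],ry)
print(GO,gz)
plan(GO+240*gz,Rg)
E
```

```text
[ 299.42434815 -604.73681667  230.98912995] [ 4.43722671e-01 -8.96163950e-01 -6.05246488e-04] [ 0.98795987 -0.15471039  0.        ]
[ 485.93344483 -401.43042609   46.        ] [0.07735519 0.49397993 0.8660254 ]
n 13 a [-2.13  1.1  -4.11] t [-0.003  -0.0293 -0.0092] total [-27.7  14.4 -53.5] [-197.5 -326.6  -22.8]
```

Request:
{"method": "send_rows", "body": {"targets": [{"ax": -2.13, "ay": 1.1, "az": -4.11, "tx": -0.003, "ty": -0.0293, "tz": -0.0092, "hand": 0.085}, {"ax": -2.13, "ay": 1.1, "az": -4.11, "tx": -0.003, "ty": -0.0293, "tz": -0.0092, "hand": 0.085}, {"ax": -2.13, "ay": 1.1, "az": -4.11, "tx": -0.003, "ty": -0.0293, "tz": -0.0092, "hand": 0.085}, {"ax": -2.13, "ay": 1.1, "az": -4.11, "tx": -0.003, "ty": -0.0293, "tz": -0.0092, "hand": 0.085}, {"ax": -2.13, "ay": 1.1, "az": -4.11, "tx": -0.003, "ty": -0.0293, "tz": -0.0092, "hand": 0.085}, {"ax": -2.13, "ay": 1.1, "az": -4.11, "tx": -0.003, "ty": -0.0293, "tz": -0.0092, "hand": 0.085}, {"ax": -2.13, "ay": 1.1, "az": -4.11, "tx": -0.003, "ty": -0.0293, "tz": -0.0092, "hand": 0.085}, {"ax": -2.13, "ay": 1.1, "az": -4.11, "tx": -0.003, "ty": -0.0293, "tz": -0.0092, "hand": 0.085}, {"ax": -2.13, "ay": 1.1, "az": -4.11, "tx": -0.003, "ty": -0.0293, "tz": -0.0092, "hand": 0.085}, {"ax": -2.13, "ay": 1.1, "az": -4.11, "tx": -0.003, "ty": -0.0293, "tz": -0.0092, "hand": 0.085}]}}

```text
time: 1.08
eef_pos: [486.1, -371.6, 266.6]
tcp_rot: [0.96, -0.179, -0.017, 0.213]
wrist_force: [0.4, 0.2, -0.4]
width: 85.1
```

```bash
python3 - <<'E'
from h import *
p,R,s=cur(); print(p,R.as_matrix()[:,0],s['time'])
plan(GO+240*gz,Rg)
E
```

```text
[ 486.12879322 -371.56718871  266.58006674] [ 0.93549312 -0.35062588  0.04375068] 1.0833
n 4 a [-1.3   0.78 -2.87] t [-0.0019 -0.0216 -0.0073] total [ -5.2   3.1 -11.5] [-14.5 -86.5 -26.1]
```

Request:
{"method": "send_rows", "body": {"targets": [{"ax": -1.3, "ay": 0.78, "az": -2.87, "tx": -0.0019, "ty": -0.0216, "tz": -0.0073, "hand": 0.085}, {"ax": -1.3, "ay": 0.78, "az": -2.87, "tx": -0.0019, "ty": -0.0216, "tz": -0.0073, "hand": 0.085}, {"ax": -1.3, "ay": 0.78, "az": -2.87, "tx": -0.0019, "ty": -0.0216, "tz": -0.0073, "hand": 0.085}, {"ax": -1.3, "ay": 0.78, "az": -2.87, "tx": -0.0019, "ty": -0.0216, "tz": -0.0073, "hand": 0.085}, {"ax": 0, "ay": 0, "az": 0, "tx": 0, "ty": 0, "tz": 0, "hand": 0.085}]}}

```text
time: 1.5
eef_pos: [508.4, -269.3, 252.6]
tcp_rot: [0.963, -0.061, -0.017, 0.26]
wrist_force: [1.2, 0.8, -0.6]
width: 84.7
```

```bash
python3 - <<'E'
from h import *
from plant import ctrl
import pickle
p,R,s=cur(); print(p,R.as_matrix()[:,0],s['time'],s['wrist_force'])
plan(GO+240*gz,Rg)
W=ctrl.snapshot("wrist"); pickle.dump(W,open("w1.pkl","wb")); cv2.imwrite("pics/w1.png",W["img"][:,:,::-1])
for z in (45,65,105): print(proj(W,GO+z*gz),proj(W,GO+z*gz+25*gx),proj(W,GO+z*gz-25*gx))
E
```

```text
[ 508.36901918 -269.32021895  252.58356108] [ 0.99197004 -0.12646063 -0.00177738] 1.5 [ 1.18611582  0.77930239 -0.60778354]
n 1 a [ 0.27 -0.73  1.47] t [-0.0021  0.0127  0.0059] total [ 0.3 -0.7  1.5] [-2.1 12.7  5.9]
[319.47433351 188.15468985] [319.00897019 208.37143429] [319.95970366 167.06879026]
[319.48825947 192.68390451] [318.99676242 213.92428601] [320.00211312 170.47736755]
[319.52145934 203.48167175] [318.9677735  227.11024934] [320.10363743 178.63718539]
```

View pics/w1.png

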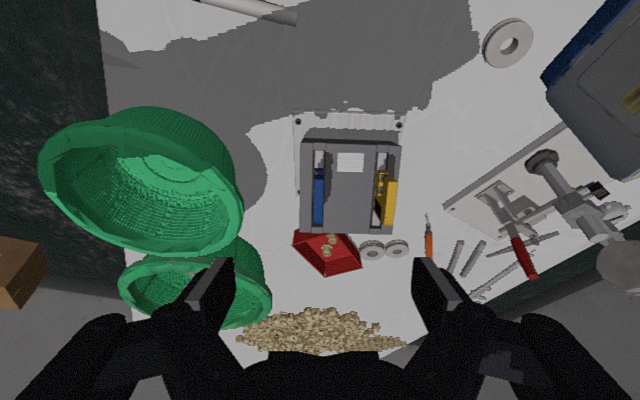

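```bash
python3 - <<'E'
from h import *
im=cv2.imread("pics/w1.png")[100:250,280:420]
cv2.imwrite("pics/w1z.png",cv2.resize(im,None,fx=4,fy=4,interpolation=cv2.INTER_CUBIC))
E
```

```text
(no output)
```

View pics/w1z.png

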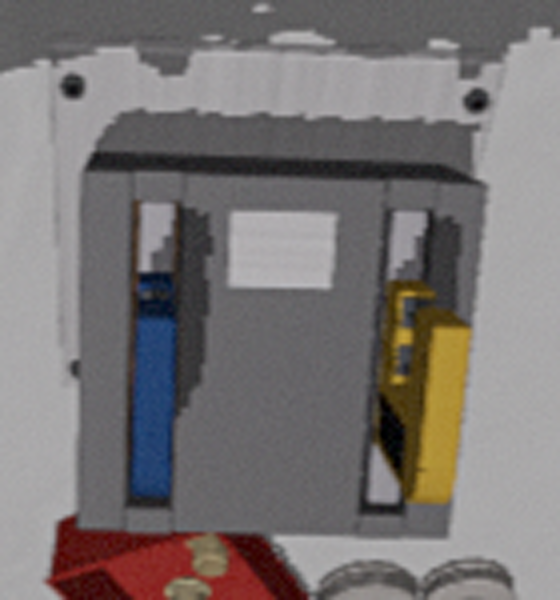

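```bash
python3 - <<'E'
from h import *
import pickle
W=pickle.load(open("w1.pkl","rb"))
K,R,t=cam(W); print("cam",-R.T@t, "fwd",R[2])
im=cv2.imread("pics/w1.png")[140:230,300:410]
a=cv2.resize(im,None,fx=7,fy=6.5,interpolation=cv2.INTER_LANCZOS4)
cv2.imwrite("pics/w1zz.png",np.clip(a.astype(float)*1.8+20,0,255).astype('uint8'))
im=cv2.imread("pics/a_scene.png")[122:175,395:460]
a=cv2.resize(im,None,fx=11,fy=11,interpolation=cv2.INTER_LANCZOS4)
cv2.imwrite("pics/szz.png",np.clip(a.astype(float)*1.6+10,0,255).astype('uint8'))
E
```

```text
cam [ 525.79532447 -132.27425708  338.57894574] fwd [-0.09497687 -0.73015214 -0.6766515 ]
```

View pics/w1zz.png

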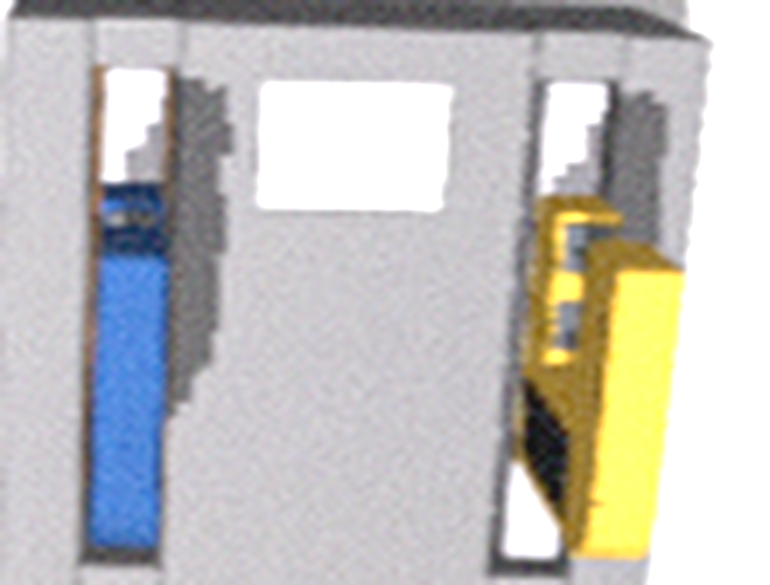

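View pics/szz.png

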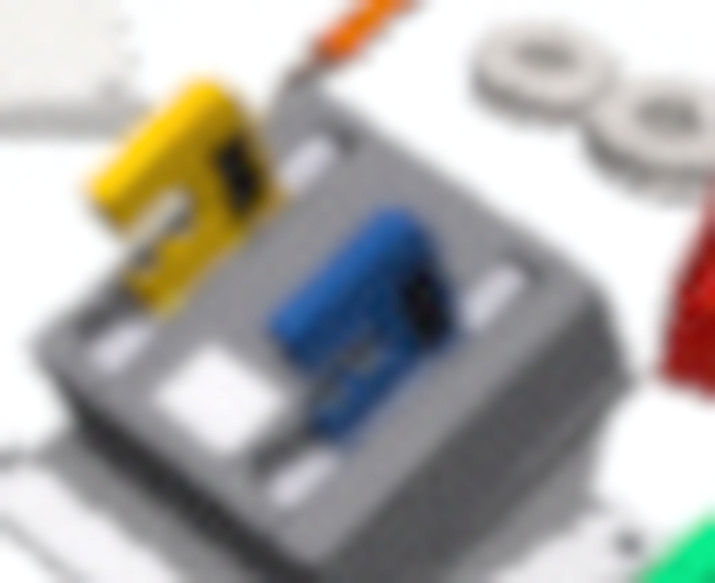

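```bash
cat >> h.py <<'E'
G1=GO-2*gx-1.2*ry
E
python3 - <<'E'
from h import *
A=G1+4*gx+150*gz
n=plan(A,Rg,tmax=20)
plan(G1+4*gx+63*gz,Rg,p0=A,R0=Rg,tmax=15)
E
```

```text
n 5 a [ 0.05 -0.13  0.25] t [-0.0007  0.0025  0.0191] total [ 0.3 -0.7  1.2] [-4.3 12.1 95.3]
n 6 a [0. 0. 0.] t [ 0.     -0.      0.0145] total [0. 0. 0.] [ 0. -0. 87.]
```

Request:
{"method": "send_rows", "body": {"targets": [{"ax": 0.05, "ay": -0.13, "az": 0.25, "tx": -0.0007, "ty": 0.0025, "tz": 0.0191, "hand": 0.05}, {"ax": 0.05, "ay": -0.13, "az": 0.25, "tx": -0.0007, "ty": 0.0025, "tz": 0.0191, "hand": 0.05}, {"ax": 0.05, "ay": -0.13, "az": 0.25, "tx": -0.0007, "ty": 0.0025, "tz": 0.0191, "hand": 0.05}, {"ax": 0.05, "ay": -0.13, "az": 0.25, "tx": -0.0007, "ty": 0.0025, "tz": 0.0191, "hand": 0.05}, {"ax": 0.05, "ay": -0.13, "az": 0.25, "tx": -0.0007, "ty": 0.0025, "tz": 0.0191, "hand": 0.05}, {"ax": 0, "ay": 0, "az": 0, "tx": 0, "ty": 0, "tz": 0, "hand": 0.05}]}}

```text
time: 2.05
eef_pos: [496.4, -334.3, 176.1]
tcp_rot: [0.963, -0.078, -0.018, 0.258]
wrist_force: [-1.3, 0.8, -0.8]
width: 50.1
```

```bash
python3 - <<'E'
from h import *
from plant import ctrl
p,R,s=cur(); print(p,s['time'],s['wrist_force'],s['width'],s['qd'])
W=ctrl.snapshot("wrist"); cv2.imwrite("pics/w2.png",W["img"][:,:,::-1])
for z in (45,105): print(proj(W,G1+z*gz),proj(W,G1+z*gz+25*gx),proj(W,G1+z*gz-25*gx))
plan(G1+4*gx+63*gz,Rg,tmax=15)
E
```

```text
[ 496.41850395 -334.3199965   176.07119758] 2.05 [-1.284778    0.75817557 -0.84193187] 50.11004003053993 [-0.00098633 -0.02466056 -0.01703375 -0.02583823 -0.02452736  0.04020194
  0.01617692]
[321.81722206 194.37502479] [322.07093255 222.24640365] [321.54840918 164.84457329]
[321.56920413 218.865028  ] [321.90293184 253.66612777] [321.20961255 181.36684595]
n 6 a [-0.01 -0.03 -0.07] t [-0.0003 -0.0007  0.0142] total [-0.  -0.2 -0.4] [-2.1 -4.  85.2]
```

View pics/w2.png

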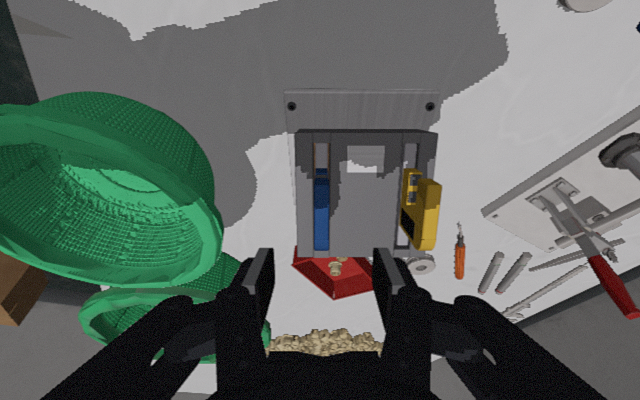

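The wrist view puts the blue top face at x 314–329, y 181–251, which matches the predicted (321, 181)–(322, 254). I'll descend and grip.

Request:
{"method": "send_rows", "body": {"targets": [{"tx": -0.0003, "ty": -0.0007, "tz": 0.0142, "ax": 0, "ay": 0, "az": 0, "hand": 0.05}, {"tx": -0.0003, "ty": -0.0007, "tz": 0.0142, "ax": 0, "ay": 0, "az": 0, "hand": 0.05}, {"tx": -0.0003, "ty": -0.0007, "tz": 0.0142, "ax": 0, "ay": 0, "az": -0.2, "hand": 0.05}, {"tx": -0.0003, "ty": -0.0007, "tz": 0.0142, "ax": 0, "ay": 0, "az": -0.2, "hand": 0.05}, {"tx": -0.0003, "ty": -0.0007, "tz": 0.0142, "ax": 0, "ay": 0, "az": 0, "hand": 0.05}, {"tx": -0.0003, "ty": -0.0007, "tz": 0.0142, "ax": 0, "ay": 0, "az": 0, "hand": 0.05}, {"ax": 0, "ay": 0, "az": 0, "tx": 0, "ty": 0, "tz": 0, "hand": 0.05}]}}

```text
time: 2.68
eef_pos: [492.6, -374.0, 101.2]
tcp_rot: [0.963, -0.075, -0.015, 0.258]
wrist_force: [-0.1, 0.3, -0.2]
width: 49.9
```

```bash
python3 - <<'E'
from h import *
from plant import ctrl
p,R,s=cur(); print(p,s['time'],s['wrist_force'],s['width'])
W=ctrl.snapshot("wrist"); cv2.imwrite("pics/w3.png",W["img"][:,:,::-1])
plan(G1+4*gx+63*gz,Rg,tmax=15)
E
```

```text
[ 492.64632542 -373.95476875  101.22862125] 2.6833 [-0.10675745  0.27246606 -0.17836948] 49.93484831919971
n 1 a [-0.04 -0.57 -0.21] t [-0.0041 -0.0012  0.0001] total [-0.  -0.6 -0.2] [-4.1 -1.2  0.1]
```

View pics/w3.png

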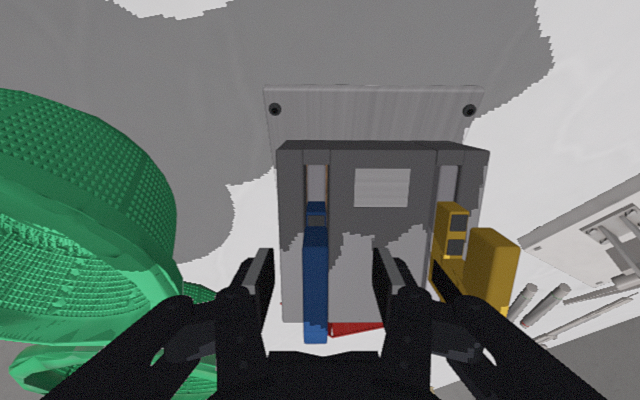

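The blue plate sits about 4 mm to the left of the finger centre, so I'll centre on it first and then close.

Request:
{"method": "send_rows", "body": {"targets": [{"tx": -0.0041, "ty": -0.0012, "tz": 0, "ax": 0, "ay": -0.57, "az": -0.2, "hand": 0.05}, {"ax": 0, "ay": 0, "az": 0, "tx": 0, "ty": 0, "tz": 0, "hand": 0.05}]}}

```text
time: 2.9
eef_pos: [489.7, -371.2, 102.4]
tcp_rot: [0.963, -0.075, -0.02, 0.258]
wrist_force: [-0.2, 0.4, -0.2]
width: 49.8
```

```bash
python3 - <<'E'
from h import *
p,R,s=cur(); print(p,s['time'],s['wrist_force'],s['width'])
plan(G1+4*gx+63*gz,Rg,tmax=15)
E
```

```text
[ 489.73965654 -371.23657449  102.44518034] 2.9 [-0.24485112  0.39632249 -0.22335335] 49.81751837106102
n 1 a [-0.04  0.01  0.02] t [-0.0003  0.0001  0.0011] total [-0.  0.  0.] [-0.3  0.1  1.1]
```

Request:
{"method": "send_rows", "body": {"targets": [{"ax": 0, "ay": 0, "az": 0, "tx": 0, "ty": 0, "tz": 0.001, "hand": 0.02}, {"ax": 0, "ay": 0, "az": 0, "tx": 0, "ty": 0, "tz": 0, "hand": 0.0}, {"ax": 0, "ay": 0, "az": 0, "tx": 0, "ty": 0, "tz": 0, "hand": 0.0}, {"ax": 0, "ay": 0, "az": 0, "tx": 0, "ty": 0, "tz": 0, "hand": 0.0}, {"ax": 0, "ay": 0, "az": 0, "tx": 0, "ty": 0, "tz": 0, "hand": 0.0}, {"ax": 0, "ay": 0, "az": 0, "tx": 0, "ty": 0, "tz": 0, "hand": 0.0}]}}

```text
time: 3.4
eef_pos: [491.2, -370.7, 104.0]
tcp_rot: [0.963, -0.075, -0.018, 0.258]
wrist_force: [0.1, 0.2, -1.9]
width: 9.3
```

```bash
python3 - <<'E'
from h import *
p,R,s=cur(); print(p,s['time'],s['wrist_force'],s['moment'],s['width'])
plan(G1+4*gx+63*gz,Rg,tmax=15)
E
```

```text
[ 491.15399315 -370.68928012  103.96643507] 3.4 [ 0.11019698  0.19504224 -1.87166496] [ 0.66765794 -0.05757803 -0.00821494] 9.290893661306066
n 1 a [-0.05 -0.19 -0.01] t [-0.0016  0.      0.0028] total [-0.  -0.2 -0. ] [-1.6  0.   2.8]
```

Request:
{"method": "send_rows", "body": {"targets": [{"ax": 0, "ay": 0, "az": 0, "tx": 0, "ty": 0, "tz": -0.005, "hand": 0.0}, {"ax": 0, "ay": 0, "az": 0, "tx": 0, "ty": 0, "tz": -0.008, "hand": 0.0}, {"ax": 0, "ay": 0, "az": 0, "tx": 0, "ty": 0, "tz": -0.01, "hand": 0.0}, {"ax": 0, "ay": 0, "az": 0, "tx": 0, "ty": 0, "tz": -0.01, "hand": 0.0}, {"ax": 0, "ay": 0, "az": 0, "tx": 0, "ty": 0, "tz": -0.01, "hand": 0.0}, {"ax": 0, "ay": 0, "az": 0, "tx": 0, "ty": 0, "tz": -0.01, "hand": 0.0}]}}

```text
time: 3.9
eef_pos: [494.5, -342.3, 153.1]
tcp_rot: [0.963, -0.075, -0.02, 0.257]
wrist_force: [0.2, 0.5, -1.9]
width: 9.2
```

```bash
python3 - <<'E'
from h import *
from plant import ctrl
p,R,s=cur(); print(p,s['time'],s['wrist_force'],s['moment'],s['width'])
plan(G1+4*gx+130*gz,Rg,tmax=15)
W=ctrl.snapshot("wrist"); cv2.imwrite("pics/w4.png",W["img"][:,:,::-1])
E
```

```text
[ 494.50485576 -342.26021246  153.13382934] 3.9 [ 0.18169418  0.54128258 -1.85478473] [ 0.74132024 -0.10736905 -0.04045268] 9.177581721073388
n 1 a [-0.07 -0.07  0.02] t [-0.0005  0.0002 -0.0073] total [-0.1 -0.1  0. ] [-0.5  0.2 -7.3]
```

View pics/w4.png

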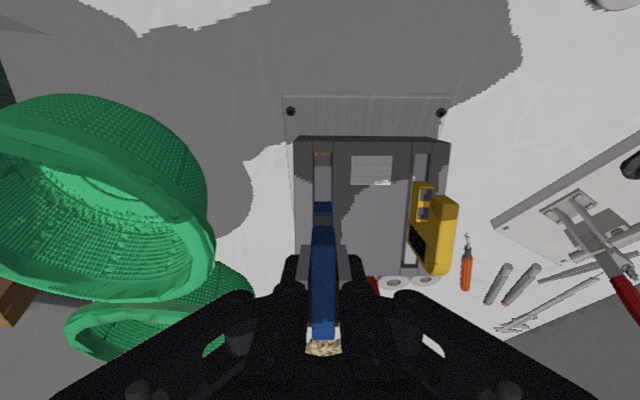

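Request:
{"method": "send_rows", "body": {"targets": [{"ax": 0, "ay": 0, "az": 0, "tx": 0, "ty": 0, "tz": -0.012, "hand": 0.0}, {"ax": 0, "ay": 0, "az": 0, "tx": 0, "ty": 0, "tz": -0.015, "hand": 0.0}, {"ax": 0, "ay": 0, "az": 0, "tx": 0, "ty": 0, "tz": -0.015, "hand": 0.0}, {"ax": 0, "ay": 0, "az": 0, "tx": 0, "ty": 0, "tz": -0.015, "hand": 0.0}]}}

```text
time: 4.28
eef_pos: [499.1, -311.1, 207.2]
tcp_rot: [0.963, -0.074, -0.019, 0.257]
wrist_force: [0.7, -0.5, -1.6]
width: 9.0
```

```bash
cat >> h.py <<'E'
SC=np.array([563.5,-129,0]);SA=-23.6
sx,sy=frame(SA); Rs=toolrot([0,0,-1],sy)
E
python3 - <<'E'
from h import *
p,R,s=cur(); print(p,s['time'],s['wrist_force'],s['joint_positions'])
plan(SC+4*sx+np.array([0,0,245]),Rs,rmax=5)
E
```

```text
[ 499.12766989 -311.08335633  207.23177198] 4.2833 [ 0.68460677 -0.54939379 -1.63198237] [ 0.27876785  0.29641873 -0.15345612  1.96079019  0.68200464  1.01793664
 -0.42888042]
n 17 a [ 1.5   1.15 -4.32] t [ 0.0086 -0.0073 -0.0049] total [ 25.5  19.5 -73.4] [  39.6 -144.9 -126.8]
```

Request:
{"method": "send_rows", "body": {"targets": [{"ax": 1.5, "ay": 1.15, "az": -4.32, "tx": 0.0086, "ty": -0.0073, "tz": -0.0049, "hand": 0}, {"ax": 1.5, "ay": 1.15, "az": -4.32, "tx": 0.0086, "ty": -0.0073, "tz": -0.0049, "hand": 0}, {"ax": 1.5, "ay": 1.15, "az": -4.32, "tx": 0.0086, "ty": -0.0073, "tz": -0.0049, "hand": 0}, {"ax": 1.5, "ay": 1.15, "az": -4.32, "tx": 0.0086, "ty": -0.0073, "tz": -0.0049, "hand": 0}, {"ax": 1.5, "ay": 1.15, "az": -4.32, "tx": 0.0086, "ty": -0.0073, "tz": -0.0049, "hand": 0}, {"ax": 1.5, "ay": 1.15, "az": -4.32, "tx": 0.0086, "ty": -0.0073, "tz": -0.0049, "hand": 0}, {"ax": 1.5, "ay": 1.15, "az": -4.32, "tx": 0.0086, "ty": -0.0073, "tz": -0.0049, "hand": 0}, {"ax": 1.5, "ay": 1.15, "az": -4.32, "tx": 0.0086, "ty": -0.0073, "tz": -0.0049, "hand": 0}, {"ax": 1.5, "ay": 1.15, "az": -4.32, "tx": 0.0086, "ty": -0.0073, "tz": -0.0049, "hand": 0}, {"ax": 1.5, "ay": 1.15, "az": -4.32, "tx": 0.0086, "ty": -0.0073, "tz": -0.0049, "hand": 0}]}}

```text
time: 5.12
eef_pos: [569.4, -200.5, 231.8]
tcp_rot: [0.939, 0.327, -0.004, 0.108]
wrist_force: [-0.4, -0.5, -2.0]
width: 9.2
```

```bash
python3 - <<'E'
from h import *
p,R,s=cur(); print(p,s['time'],s['wrist_force'],s['joint_positions'])
plan(SC+4*sx+np.array([0,0,245]),Rs,rmax=5)
E
```

```text
[ 569.43743198 -200.46530465  231.84712177] 5.1167 [-0.43836452 -0.53532417 -1.9809347 ] [ 0.43160622  0.27627114 -0.37228025  1.84801514  0.36456204  0.98605393
  0.55018149]
n 7 a [ 1.46  1.04 -3.99] t [ 0.0074 -0.0064 -0.003 ] total [ 10.2   7.3 -27.9] [ 39.9 -52.1 -27.4]
```

Request:
{"method": "send_rows", "body": {"targets": [{"ax": 1.46, "ay": 1.04, "az": -3.99, "tx": 0.0074, "ty": -0.0064, "tz": -0.003, "hand": 0}, {"ax": 1.46, "ay": 1.04, "az": -3.99, "tx": 0.0074, "ty": -0.0064, "tz": -0.003, "hand": 0}, {"ax": 1.46, "ay": 1.04, "az": -3.99, "tx": 0.0074, "ty": -0.0064, "tz": -0.003, "hand": 0}, {"ax": 1.46, "ay": 1.04, "az": -3.99, "tx": 0.0074, "ty": -0.0064, "tz": -0.003, "hand": 0}, {"ax": 1.46, "ay": 1.04, "az": -3.99, "tx": 0.0074, "ty": -0.0064, "tz": -0.003, "hand": 0}, {"ax": 1.46, "ay": 1.04, "az": -3.99, "tx": 0.0074, "ty": -0.0064, "tz": -0.003, "hand": 0}, {"ax": 1.46, "ay": 1.04, "az": -3.99, "tx": 0.0074, "ty": -0.0064, "tz": -0.003, "hand": 0}, {"ax": 0, "ay": 0, "az": 0, "tx": 0, "ty": 0, "tz": 0, "hand": 0}, {"ax": 0, "ay": 0, "az": 0, "tx": 0, "ty": 0, "tz": 0, "hand": 0}]}}

```text
time: 5.87
eef_pos: [565.8, -121.7, 253.2]
tcp_rot: [0.827, 0.563, 0.002, -0.006]
wrist_force: [-0.5, 0.9, -2.4]
width: 9.3
```

```bash
python3 - <<'E'
from h import *
from plant import ctrl
import pickle
p,R,s=cur(); print(p,R.as_matrix().round(3),s['time'],s['wrist_force'],s['width'])
plan(SC+4*sx+np.array([0,0,245]),Rs,rmax=5)
S={n:ctrl.snapshot(n) for n in ["scene","top","wrist"]}; pickle.dump(S,open("s5.pkl","wb"))
for n in S: cv2.imwrite(f"pics/s5_{n}.png",S[n]["img"][:,:,::-1])
im=S["scene"]["img"][60:240,280:440,::-1]; cv2.imwrite("pics/s5_scz.png",cv2.resize(im,None,fx=3.3,fy=3.3,interpolation=cv2.INTER_CUBIC))
E
```

```text
[ 565.80464411 -121.68480842  253.19509537] [[ 0.367  0.93  -0.003]
 [ 0.93  -0.367  0.011]
 [ 0.009 -0.007 -1.   ]] 5.8667 [-0.4708409   0.92469771 -2.36015394] 9.2592195605159
n 1 a [-0.43 -0.52  2.07] t [-0.0079  0.0046  0.0081] total [-0.4 -0.5  2.1] [-7.9  4.6  8.1]
```

View pics/s5_wrist.png

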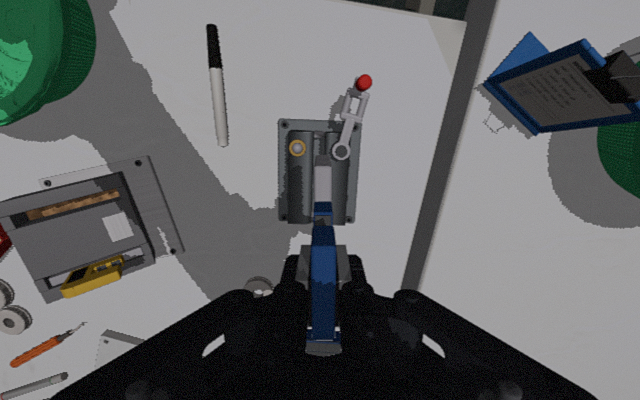

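View pics/s5_scz.png

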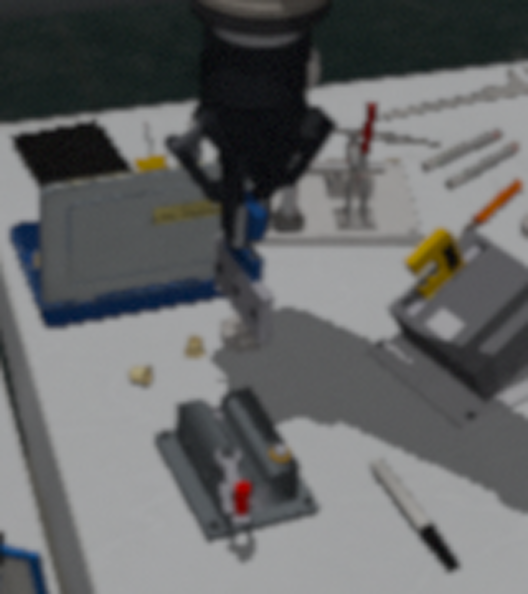

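```bash
python3 - <<'E'
from h import *
import pickle
S=pickle.load(open("s5.pkl","rb"));W=S["wrist"]
im=W["img"][60:235,250:400,::-1]; a=cv2.resize(im,None,fx=4,fy=4,interpolation=cv2.INTER_CUBIC)
cv2.imwrite("pics/s5_wz.png",np.clip(a.astype(float)*1.5+10,0,255).astype('uint8'))
im=W["img"][200:360,280:370,::-1]; a=cv2.resize(im,None,fx=4,fy=3.7,interpolation=cv2.INTER_CUBIC)
cv2.imwrite("pics/s5_wg.png",np.clip(a.astype(float)*1.8+10,0,255).astype('uint8'))
E
```

```text
(no output)
```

View pics/s5_wz.png

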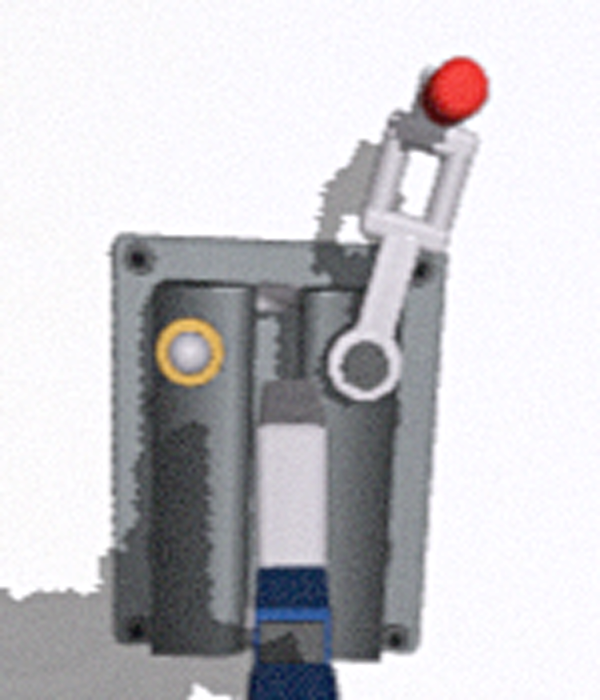

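View pics/s5_wg.png

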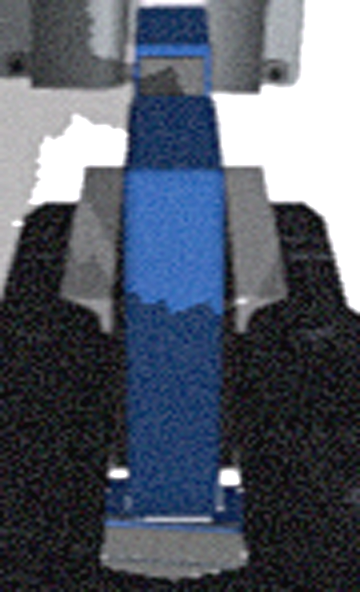

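```bash
python3 - <<'E'
from h import *
import pickle
np.set_printoptions(precision=1,suppress=True)
S=pickle.load(open("s5.pkl","rb"));W=S["wrist"];T=S["top"]
p=np.array([565.80464411,-121.68480842,253.19509537]); R=Ro.from_quat([0.827,0.563,0.002,-0.006])
p,R,_=cur()
w=lambda x,y:(250+(x-1.5)/4,60+(y-1.5)/4)
C=[(114,236),(450,240),(415,652),(118,645)]
q=[onz(W,w(*c),12) for c in C]
for a in q: print(a)
print("sizes",[np.linalg.norm(q[i]-q[(i+1)%4]) for i in range(4)],"c",sum(q)/4)
def ang(a): return np.degrees(np.arctan2(a[1],a[0]))
print("x ang",ang(q[2]-q[1]),ang(q[3]-q[0]),"y ang-90",ang(q[1]-q[0])-90,ang(q[2]-q[3])-90)
print("hinge",onz(W,w(366,362),70),"plunger",onz(W,w(190,352),60),"knob",onz(W,w(456,90),100))
for n,(x,y) in dict(h=(-37,24),pl=(-37,-24)).items(): print(n,SC+x*sx+y*sy)
gp=lambda x,y,z:p+R.apply([y,x-4,66-z])
for P in [(-45,-5,45),(-45,5,45),(-45,-5,0),(-45,5,0),(-25,-5,45),(-25,5,45),(-25,-5,105),(-25,5,105)]:
    u=proj(W,gp(*P)); print(P,"zoom",(u-[250,60])*4+1.5, "raw",u)
E
```

```text
[ 484.  -144.9   12. ]
[522.9 -49.7  12. ]
[ 645.4 -105.5   12. ]
[ 605.9 -197.8   12. ]
sizes [np.float64(102.88569251255649), np.float64(134.65538780953577), np.float64(100.36231966137872), np.float64(132.90338658224132)] c [ 564.6 -124.5   12. ]
x ang -24.49147258751311 -23.42680912399573 y ang-90 -22.236630804421807 -23.193721258660318
hinge [540.3 -87.9  70. ] plunger [ 521.3 -131.7   60. ] knob [486.1 -47.6 100. ]
h [539.2 -92.2   0. ]
pl [ 520.  -136.2    0. ]
(-45, -5, 45) zoom [247.6 407.6] raw [311.5 161.5]
(-45, 5, 45) zoom [320.9 407.5] raw [329.9 161.5]
(-45, -5, 0) zoom [257.1 365. ] raw [313.9 150.9]
(-45, 5, 0) zoom [315.3 365. ] raw [328.4 150.9]
(-25, -5, 45) zoom [249.2 548.7] raw [311.9 196.8]
(-25, 5, 45) zoom [320.  548.7] raw [329.6 196.8]
(-25, -5, 105) zoom [226.8 723.7] raw [306.3 240.6]
(-25, 5, 105) zoom [333.4 723.7] raw [333.  240.5]
```

```bash
python3 - <<'E'
from h import *
import pickle
from scipy.optimize import least_squares
np.set_printoptions(precision=2,suppress=True)
S=pickle.load(open("s5.pkl","rb"));W=S["wrist"]
p,R,_=cur()
obs=[(-45,0,155.4),(-45,45,165.4),(-25,45,201.4),(-25,65,212.3),(-25,82,226.2),(-25,105,245.9)]
def f(v,full=False):
    dx,dz,th=v; r=[]
    for x,z,y in obs:
        c,s=np.cos(th),np.sin(th); X=x;Z=z-66
        P=p+R.apply([1.3,c*X+s*Z+dx,-(-s*X+c*Z)+dz]); r.append(proj(W,P)[1]-y)
    return np.array(r)
r=least_squares(f,[-4,0,0]); print(r.x,f(r.x))
r=least_squares(lambda v:f([v[0],v[1],0]),[-4,0]); print(r.x,f([*r.x,0]))
# y-centre
for x,z,u in [(-45,45,250+(292.5-1.5)/4),(-45,0,250+(291.5-1.5)/4),(-25,45,250+(293-1.5)/4),(-25,105,323.4)]:
    P=lambda d:proj(W,p+R.apply([d,x-2,66-z]))[0]
    print("yoff",(u-P(0))/(P(1)-P(0)))
E
```

```text
[-2.91 -5.06 -0.02] [-0.11  0.22  0.31  0.46 -1.5   0.62]
[-1.23  0.55] [-0.58  0.98 -0.18  0.29 -1.45  0.77]
yoff 1.1227643153028248
yoff 0.9122195105840857
yoff 1.1832389779550354
yoff 1.4086525644807155
```

```bash
cat >> h.py <<'E'
SC=np.array([564.6,-124.6,0]);SA=-23.5
sx,sy=frame(SA); Rs=toolrot([0,0,-1],sy)
OFF=np.array([1.1,-1.2,65.5])
def tcp_for(foot_z,off=None): 
    return SC+np.array([0,0,foot_z])-Rs.apply(OFF if off is None else off)
E
python3 - <<'E'
from h import *
plan(tcp_for(68),Rs,tmax=15)
plan(tcp_for(90),Rs,tmax=15)
E
```

```text
n 8 a [-0.05 -0.06  0.24] t [-0.0006  0.0002  0.0149] total [-0.4 -0.5  1.9] [ -5.2   2.  119.3]
n 7 a [-0.06 -0.07  0.28] t [-0.0007  0.0002  0.0139] total [-0.4 -0.5  1.9] [-5.   1.8 97.3]
```

Request:
{"method": "send_rows", "body": {"targets": [{"ax": -0.4, "ay": -0.5, "az": 1.9, "tx": -0.005, "ty": 0.002, "tz": 0.005, "hand": 0}, {"ax": 0, "ay": 0, "az": 0, "tx": 0, "ty": 0, "tz": 0.0139, "hand": 0}, {"ax": 0, "ay": 0, "az": 0, "tx": 0, "ty": 0, "tz": 0.0139, "hand": 0}, {"ax": 0, "ay": 0, "az": 0, "tx": 0, "ty": 0, "tz": 0.0139, "hand": 0}, {"ax": 0, "ay": 0, "az": 0, "tx": 0, "ty": 0, "tz": 0.0139, "hand": 0}, {"ax": 0, "ay": 0, "az": 0, "tx": 0, "ty": 0, "tz": 0.0139, "hand": 0}, {"ax": 0, "ay": 0, "az": 0, "tx": 0, "ty": 0, "tz": 0.0139, "hand": 0}, {"ax": 0, "ay": 0, "az": 0, "tx": 0, "ty": 0, "tz": 0.007, "hand": 0}, {"ax": 0, "ay": 0, "az": 0, "tx": 0, "ty": 0, "tz": 0, "hand": 0}]}}

```text
time: 6.77
eef_pos: [565.5, -130.0, 153.7]
tcp_rot: [0.84, 0.543, -0.001, 0.004]
wrist_force: [-0.4, -1.1, -1.8]
width: 9.2
```

```bash
python3 - <<'E'
from h import *
p,R,s=cur(); print(p,s['time'],s['wrist_force'])
plan(tcp_for(75),Rs,tmax=15)
E
```

```text
[ 565.5393722  -129.97407727  153.70804439] 6.7667 [-0.42857721 -1.09731855 -1.7733837 ]
n 1 a [ 0.32  0.33 -0.79] t [ 0.0035 -0.0019  0.0132] total [ 0.3  0.3 -0.8] [ 3.5 -1.9 13.2]
```

Request:
{"method": "send_rows", "body": {"targets": [{"ax": 0.3, "ay": 0.3, "az": -0.8, "tx": 0.0035, "ty": -0.0019, "tz": 0.0132, "hand": 0}, {"ax": 0, "ay": 0, "az": 0, "tx": 0, "ty": 0, "tz": 0, "hand": 0}]}}

```text
time: 6.93
eef_pos: [565.5, -126.0, 140.1]
tcp_rot: [0.836, 0.548, 0.0, 0.0]
wrist_force: [-1.5, 1.3, -1.9]
width: 9.3
```

```bash
python3 - <<'E'
from h import *
from plant import ctrl
import pickle
p,R,s=cur(); print(p,s['time'],s['wrist_force'])
plan(tcp_for(75),Rs,tmax=15)
S={n:ctrl.snapshot(n) for n in ["scene","wrist"]}; pickle.dump(S,open("s6.pkl","wb"))
im=S["wrist"]["img"][60:260,230:410,::-1]; a=cv2.resize(im,None,fx=3,fy=3,interpolation=cv2.INTER_CUBIC)
cv2.imwrite("pics/s6_wz.png",np.clip(a.astype(float)*1.5+10,0,255).astype('uint8'))
im=S["scene"]["img"][110:240,300:420,::-1]; a=cv2.resize(im,None,fx=4.5,fy=4.5,interpolation=cv2.INTER_CUBIC)
cv2.imwrite("pics/s6_sc.png",np.clip(a.astype(float)*1.4+10,0,255).astype('uint8'))
E
```

```text
[ 565.48815641 -125.95805233  140.13541798] 6.9333 [-1.49109649  1.25479942 -1.91329148]
n 1 a [0.04 0.02 0.03] t [-0.0002 -0.0002 -0.0004] total [0. 0. 0.] [-0.2 -0.2 -0.4]
```

View pics/s6_wz.png

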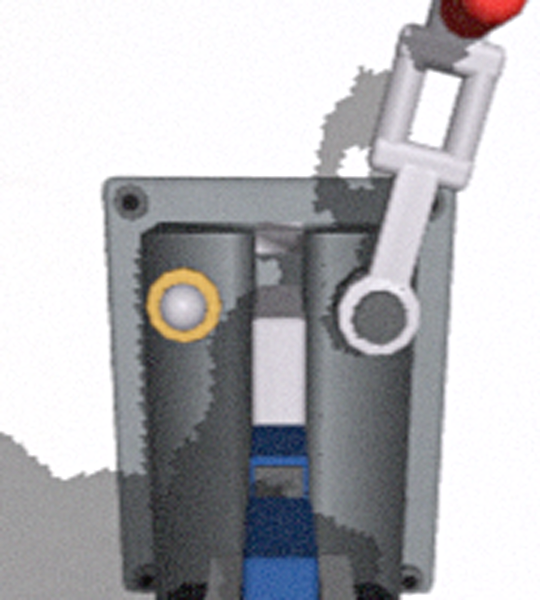

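View pics/s6_sc.png

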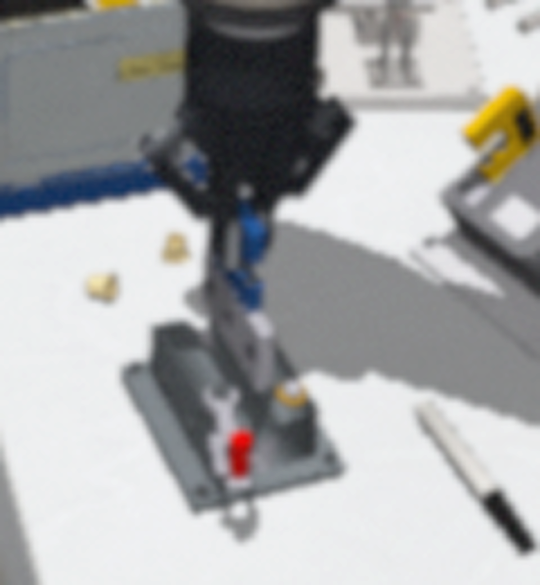

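```bash
python3 - <<'E'
from h import *
import pickle
np.set_printoptions(precision=1,suppress=True)
S=pickle.load(open("s6.pkl","rb"));W=S["wrist"]
p,R,_=cur()
z=lambda u:(u-[230,60])*3+1
g=lambda x,y,zz:p+R.apply(OFF+[y,x,-zz])
for P in [(-45,-5,45),(-45,5,45),(-45,0,0),(-25,0,45),(-25,0,65),(-25,-5,105),(-25,5,105)]: print(P,z(proj(W,g(*P))))
for n,P in dict(hinge=SC+sx*-37+sy*24+[0,0,70],pl=SC+sx*-37-sy*24+[0,0,60],fl=SC-67*sx-52*sy+[0,0,12],fr=SC-67*sx+52*sy+[0,0,12],slotL=SC-47*sx-6.25*sy+[0,0,46],slotR=SC-47*sx+6.25*sy+[0,0,46]).items(): print(n,z(proj(W,P)))
E
```

```text
(-45, -5, 45) [252.6 324.9]
(-45, 5, 45) [307.7 324.9]
(-45, 0, 0) [280.2 289.2]
(-25, 0, 45) [280.2 430.3]
(-25, 0, 65) [280.1 465.3]
(-25, -5, 105) [240.1 570.9]
(-25, 5, 105) [320.2 570.9]
hinge [380.1 311.8]
pl [182.6 305. ]
fl [ 99.5 174.4]
fr [459.4 174.2]
slotL [255.2 257.8]
slotR [303.4 257.8]
```

Request:
{"method": "send_rows", "body": {"targets": [{"ax": 0, "ay": 0, "az": 0, "tx": 0.0002, "ty": 0.0018, "tz": 0.006, "hand": 0}, {"ax": 0, "ay": 0, "az": 0, "tx": 0, "ty": 0, "tz": 0.006, "hand": 0}, {"ax": 0, "ay": 0, "az": 0, "tx": 0, "ty": 0, "tz": 0.006, "hand": 0}, {"ax": 0, "ay": 0, "az": 0, "tx": 0, "ty": 0, "tz": 0, "hand": 0}]}}

```text
time: 7.37
eef_pos: [569.9, -127.6, 124.4]
tcp_rot: [0.837, 0.548, 0.002, 0.003]
wrist_force: [-0.4, -0.5, -2.3]
width: 9.3
```

```bash
python3 - <<'E'
from h import *
p,R,s=cur(); print(p,s['time'],s['wrist_force'])
plan(tcp_for(50,OFF+[0.3,-1.3,0]),Rs,tmax=15)
E
```

```text
[ 569.94425922 -127.56709956  124.43782133] 7.3667 [-0.41664142 -0.45061105 -2.29408757]
n 1 a [ 0.4  -0.   -0.09] t [-0.0008 -0.0036  0.0089] total [ 0.4 -0.  -0.1] [-0.8 -3.6  8.9]
```

Request:
{"method": "send_rows", "body": {"targets": [{"ax": 0.4, "ay": 0, "az": -0.1, "tx": -0.0008, "ty": -0.0036, "tz": 0.004, "hand": 0}, {"ax": 0, "ay": 0, "az": 0, "tx": 0, "ty": 0, "tz": 0, "hand": 0}]}}

```text
time: 7.53
eef_pos: [565.9, -126.8, 119.7]
tcp_rot: [0.836, 0.548, -0.0, -0.0]
wrist_force: [-0.1, 0.2, -2.2]
width: 8.8
```

```bash
python3 - <<'E'
from h import *
from plant import ctrl
p,R,s=cur(); print(p,s['time'],s['wrist_force'])
plan(tcp_for(48,OFF+[0.3,-1.3,0]),Rs,tmax=15)
W=ctrl.snapshot("wrist")
im=W["img"][60:260,230:410,::-1]; a=cv2.resize(im,None,fx=3,fy=3,interpolation=cv2.INTER_CUBIC)
cv2.imwrite("pics/s7_wz.png",np.clip(a.astype(float)*1.5+10,0,255).astype('uint8'))
p,R,s=cur();print(p);plan(tcp_for(48,OFF+[0.3,-1.3,0]),Rs,tmax=15)
E
```

```text
[ 565.9183486  -126.77439678  119.71877646] 7.5333 [-0.08008608  0.21297743 -2.22591187]
n 1 a [-0.06  0.    0.02] t [0.0001 0.0004 0.0062] total [-0.1  0.   0. ] [0.1 0.4 6.2]
[ 566.44349118 -126.79643829  120.21462166]
n 1 a [-0.01 -0.01  0.02] t [-0.0001 -0.0001  0.0067] total [-0. -0.  0.] [-0.1 -0.1  6.7]
```

View pics/s7_wz.png

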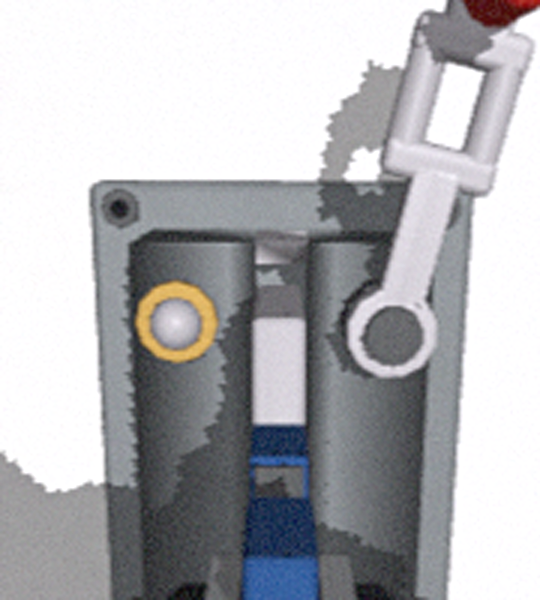

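Request:
{"method": "send_rows", "body": {"targets": [{"ax": 0, "ay": 0, "az": 0, "tx": 0.0003, "ty": 0, "tz": 0.005, "hand": 0}, {"ax": 0, "ay": 0, "az": 0, "tx": 0, "ty": 0, "tz": 0.005, "hand": 0}, {"ax": 0, "ay": 0, "az": 0, "tx": 0, "ty": 0, "tz": 0, "hand": 0}]}}

```text
time: 7.83
eef_pos: [566.9, -126.6, 109.8]
tcp_rot: [0.836, 0.548, 0.0, 0.0]
wrist_force: [0.5, -0.0, -1.4]
width: 9.0
```

```bash
python3 - <<'E'
from h import *
p,R,s=cur(); print(p,s['time'],s['wrist_force'],s['moment'])
plan(tcp_for(36,OFF+[0,-1.3,0]),Rs,tmax=15)
E
```

```text
[ 566.93791013 -126.59837032  109.81569959] 7.8333 [ 0.48755099 -0.01007407 -1.43425098] [-0.03116251  0.0357717   0.02588275]
n 1 a [ 0.06 -0.02  0.01] t [-0.0002 -0.0004  0.0083] total [ 0.1 -0.   0. ] [-0.2 -0.4  8.3]
```

Request:
{"method": "send_rows", "body": {"targets": [{"ax": 0, "ay": 0, "az": 0, "tx": -0.0002, "ty": -0.0004, "tz": 0.004, "hand": 0}, {"ax": 0, "ay": 0, "az": 0, "tx": 0, "ty": 0, "tz": 0.004, "hand": 0}, {"ax": 0, "ay": 0, "az": 0, "tx": 0, "ty": 0, "tz": 0, "hand": 0}]}}

```text
time: 8.08
eef_pos: [566.5, -126.6, 100.8]
tcp_rot: [0.836, 0.548, 0.0, 0.0]
wrist_force: [-0.0, 0.9, -2.1]
width: 9.5
```

```bash
python3 - <<'E'
from h import *
p,R,s=cur(); print(p,s['time'],s['wrist_force'],s['moment'])
plan(tcp_for(26,OFF+[0,-1.3,0]),Rs,tmax=15)
E
```

```text
[ 566.45194802 -126.58579614  100.84532608] 8.0833 [-0.03551778  0.91583867 -2.08893452] [0.00870198 0.02317836 0.01528394]
n 1 a [ 0.05 -0.02  0.02] t [-0.      0.      0.0093] total [ 0.1 -0.   0. ] [-0.   0.   9.3]
```

Request:
{"method": "send_rows", "body": {"targets": [{"ax": 0, "ay": 0, "az": 0, "tx": 0, "ty": 0, "tz": 0.005, "hand": 0}, {"ax": 0, "ay": 0, "az": 0, "tx": 0, "ty": 0, "tz": 0.005, "hand": 0}, {"ax": 0, "ay": 0, "az": 0, "tx": 0, "ty": 0, "tz": 0.004, "hand": 0}, {"ax": 0, "ay": 0, "az": 0, "tx": 0, "ty": 0, "tz": 0, "hand": 0}]}}

```text
time: 8.42
eef_pos: [566.4, -126.6, 85.2]
tcp_rot: [0.836, 0.548, 0.0, 0.0]
wrist_force: [-0.6, -0.3, -2.4]
width: 9.4
```

```bash
python3 - <<'E'
from h import *
p,R,s=cur(); print(p,s['time'],s['wrist_force'],s['moment'])
plan(tcp_for(12,OFF+[0,-1.3,0]),Rs,tmax=15)
E
```

```text
[ 566.44120565 -126.63924695   85.21848093] 8.4167 [-0.5865488  -0.34540182 -2.36987001] [-0.01578262  0.04348369 -0.03584845]
n 1 a [ 0.05 -0.02  0.01] t [ 0.     -0.      0.0077] total [ 0.1 -0.   0. ] [ 0.  -0.   7.7]
```

Request:
{"method": "send_rows", "body": {"targets": [{"ax": 0, "ay": 0, "az": 0, "tx": 0, "ty": 0, "tz": 0.004, "hand": 0}, {"ax": 0, "ay": 0, "az": 0, "tx": 0, "ty": 0, "tz": 0.002, "hand": 0}, {"ax": 0, "ay": 0, "az": 0, "tx": 0, "ty": 0, "tz": 0.001, "hand": 0}, {"ax": 0, "ay": 0, "az": 0, "tx": 0, "ty": 0, "tz": 0, "hand": 0}]}}

```text
time: 8.75
eef_pos: [567.1, -126.5, 79.3]
tcp_rot: [0.836, 0.548, 0.0, 0.001]
wrist_force: [-0.9, 0.6, -1.7]
width: 9.2
```

Request:
{"method": "send_rows", "body": {"targets": [{"ax": 0, "ay": 0, "az": 0, "tx": 0, "ty": 0, "tz": 0.001, "hand": 0}]}}

```text
time: 8.83
eef_pos: [567.6, -126.6, 78.9]
tcp_rot: [0.836, 0.548, 0.001, 0.001]
wrist_force: [-5.3, 0.0, 22.9]
width: 9.1
```

Request:
{"method": "send_rows", "body": {"targets": [{"ax": 0, "ay": 0, "az": 0, "tx": 0, "ty": 0, "tz": 0.001, "hand": 0}]}}

```text
time: 8.92
eef_pos: [567.8, -126.6, 78.9]
tcp_rot: [0.836, 0.548, 0.001, 0.002]
wrist_force: [-12.4, 3.9, 32.3]
width: 9.9
```

```bash
python3 - <<'E'
from h import *
from plant import ctrl
S={n:ctrl.snapshot(n) for n in ["scene","wrist"]}
im=S["wrist"]["img"][60:260,230:410,::-1]; a=cv2.resize(im,None,fx=3,fy=3,interpolation=cv2.INTER_CUBIC)
cv2.imwrite("pics/s8_wz.png",np.clip(a.astype(float)*1.5+10,0,255).astype('uint8'))
im=S["scene"]["img"][130:230,310:410,::-1]; a=cv2.resize(im,None,fx=6,fy=6,interpolation=cv2.INTER_CUBIC)
cv2.imwrite("pics/s8_sc.png",np.clip(a.astype(float)*1.4+10,0,255).astype('uint8'))
p,R,s=cur();print(p,s['wrist_force'],s['width']);plan(tcp_for(13.4,OFF+[0,-1.3,0]),Rs,tmax=15)
E
```

```text
[ 567.67404824 -126.58172494   78.93583789] [-8.17993546  1.59224945 21.69727263] 9.365984524113449
n 1 a [ 0.2   0.03 -0.  ] t [-0.0005 -0.0011  0.    ] total [ 0.2  0.  -0. ] [-0.5 -1.1  0. ]
```

View pics/s8_wz.png

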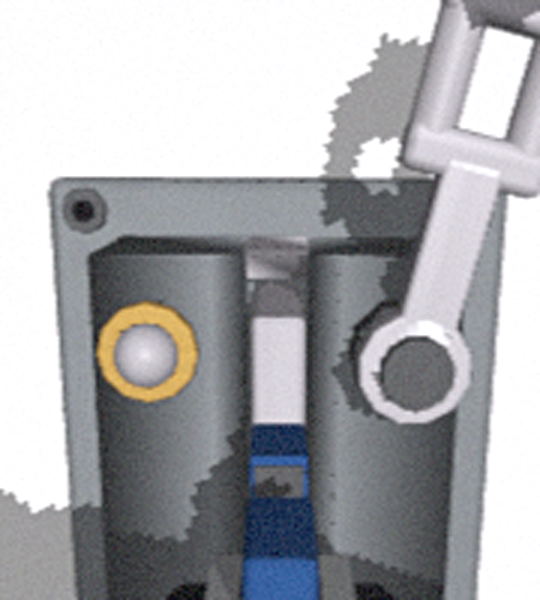

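View pics/s8_sc.png

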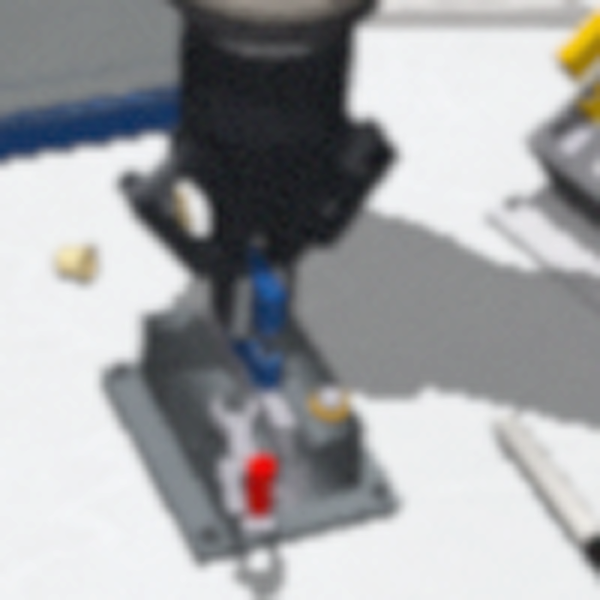

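The foot stopped with a sharp force rise at TCP z 78.9, where about 77.5 was expected, so it is on the floor. I'll relieve the load and open.

Request:
{"method": "send_rows", "body": {"targets": [{"ax": 0, "ay": 0, "az": 0, "tx": -0.0004, "ty": -0.001, "tz": 0.0, "hand": 0}, {"ax": 0, "ay": 0, "az": 0, "tx": 0, "ty": 0, "tz": 0, "hand": 0.02}, {"ax": 0, "ay": 0, "az": 0, "tx": 0, "ty": 0, "tz": 0, "hand": 0.04}, {"ax": 0, "ay": 0, "az": 0, "tx": 0, "ty": 0, "tz": 0, "hand": 0.045}, {"ax": 0, "ay": 0, "az": 0, "tx": 0, "ty": 0, "tz": 0, "hand": 0.045}]}}

```text
time: 9.43
eef_pos: [567.2, -126.6, 79.2]
tcp_rot: [0.836, 0.548, 0.001, 0.002]
wrist_force: [0.5, 0.2, -1.2]
width: 45.1
```

```bash
python3 - <<'E'
from h import *
from plant import ctrl
import pickle
S={n:ctrl.snapshot(n) for n in ["wrist"]}
im=S["wrist"]["img"][60:360,190:450,::-1]; a=cv2.resize(im,None,fx=2,fy=2,interpolation=cv2.INTER_CUBIC)
cv2.imwrite("pics/s9_wz.png",np.clip(a.astype(float)*1.5+10,0,255).astype('uint8'))
p,R,s=cur();print(p,s['wrist_force'],s['width'],s['time'])
E
```

```text
[ 567.15820757 -126.58977036   79.17332276] [ 0.63896169 -0.069326    0.6652093 ] 45.00062715826941 9.4833
```

View pics/s9_wz.png

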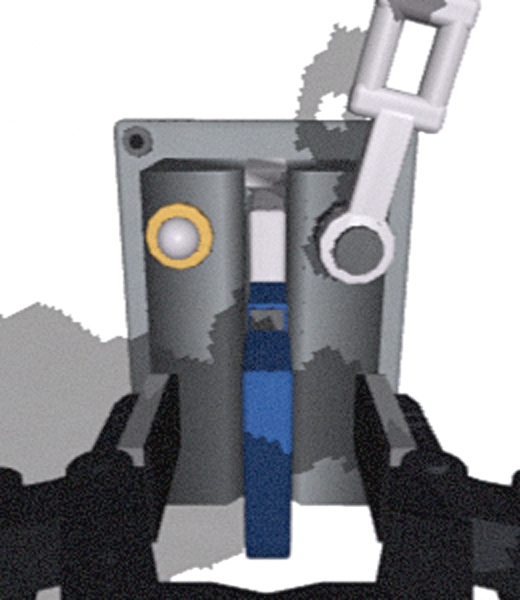

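Request:
{"method": "send_rows", "body": {"targets": [{"ax": 0, "ay": 0, "az": 0, "tx": 0, "ty": 0, "tz": -0.006, "hand": 0.05}, {"ax": 0, "ay": 0, "az": 0, "tx": 0, "ty": 0, "tz": -0.012, "hand": 0.05}, {"ax": 0, "ay": 0, "az": 0, "tx": 0, "ty": 0, "tz": -0.015, "hand": 0.05}, {"ax": 0, "ay": 0, "az": 0, "tx": 0, "ty": 0, "tz": -0.015, "hand": 0.05}, {"ax": 0, "ay": 0, "az": 0, "tx": 0, "ty": 0, "tz": -0.015, "hand": 0.05}, {"ax": 0, "ay": 0, "az": 0, "tx": 0, "ty": 0, "tz": -0.015, "hand": 0.05}, {"ax": 0, "ay": 0, "az": 0, "tx": 0, "ty": 0, "tz": -0.015, "hand": 0.05}, {"ax": 0, "ay": 0, "az": 0, "tx": 0, "ty": 0, "tz": -0.005, "hand": 0.05}, {"ax": 0, "ay": 0, "az": 0, "tx": 0, "ty": 0, "tz": 0, "hand": 0.05}]}}

```text
time: 10.23
eef_pos: [566.9, -125.6, 187.8]
tcp_rot: [0.836, 0.549, 0.002, 0.002]
wrist_force: [0.4, 0.1, 0.1]
width: 49.8
```

```bash
python3 - <<'E'
from h import *
from plant import ctrl
import pickle
S={n:ctrl.snapshot(n) for n in ["wrist","scene","top"]};pickle.dump(S,open("s10.pkl","wb"))
im=S["wrist"]["img"][40:290,210:450,::-1]; a=cv2.resize(im,None,fx=2.4,fy=2.4,interpolation=cv2.INTER_CUBIC)
cv2.imwrite("pics/s10_wz.png",np.clip(a.astype(float)*1.5+10,0,255).astype('uint8'))
im=S["scene"]["img"][150:230,310:410,::-1]; a=cv2.resize(im,None,fx=6,fy=6,interpolation=cv2.INTER_CUBIC)
cv2.imwrite("pics/s10_sc.png",np.clip(a.astype(float)*1.4+10,0,255).astype('uint8'))
p,R,s=cur();print(p,s['wrist_force'],s['width'],s['time'])
W=S["wrist"]
for fz in (12,15):
  for P in [(-45,45),(-25,45),(-25,65),(-25,105),(25,105)]: print(fz,P,((proj(W,SC+sx*P[0]+[0,0,P[1]+fz])-[210,40])*2.4+.7).round(1))
print("hinge",((proj(W,SC-37*sx+24*sy+[0,0,70])-[210,40])*2.4+.7).round(1))
E
```

```text
[ 566.04365992 -125.58846157  185.64995329] [-1.31472038  0.05729327  0.07437517] 49.55946339347843 10.3833
12 (-45, 45) [268.9 246.6]
12 (-25, 45) [268.9 300.1]
12 (-25, 65) [268.8 310.1]
12 (-25, 105) [268.3 335.6]
12 (25, 105) [268.4 487.6]
15 (-45, 45) [268.9 247.5]
15 (-25, 45) [268.9 301.5]
15 (-25, 65) [268.7 311.8]
15 (-25, 105) [268.3 337.9]
15 (25, 105) [268.4 491.6]
hinge [335.9 273.3]
```

View pics/s10_wz.png

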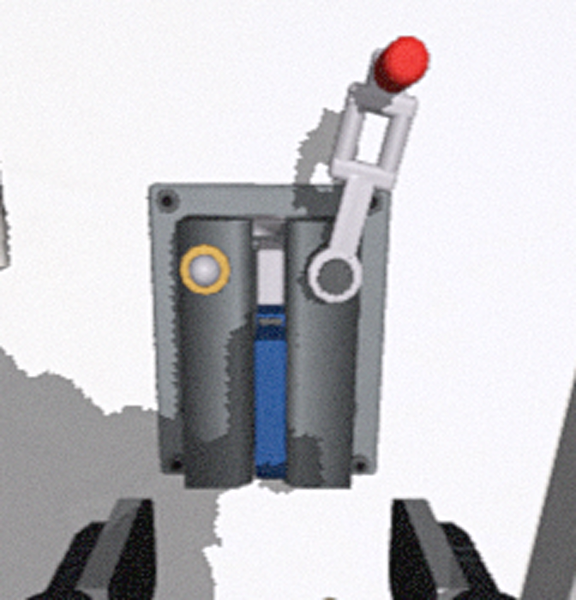

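View pics/s10_sc.png

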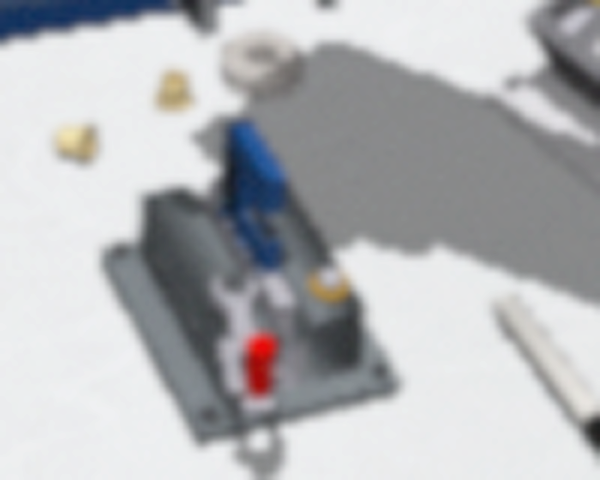

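```bash
cat >> h.py <<'E'
HG=SC-37*sx+24*sy
def knob(phi,r=69): return HG+r*(-np.sin(phi)*sx-np.cos(phi)*sy)
def Rk(psi): return toolrot([0,0,-1],-(np.cos(psi)*sx-np.sin(psi)*sy))
E
python3 - <<'E'
from h import *
import pickle
S=pickle.load(open("s10.pkl","rb"))
k=onz(S["wrist"],(210+(403-.7)/2.4,40+(62-.7)/2.4),100.5); d=k-HG
phi=np.arctan2(-(d@sx),-(d@sy)); print("w",k,np.hypot(d[0],d[1]),phi)
for n,c in (("top",None),("scene",None)):
    im=S[n]["img"].astype(int); m=((im[...,0]>130)&(im[...,1]<70)&(im[...,2]<70)).astype('uint8')
    nn,l,st,ce=cv2.connectedComponentsWithStats(m)
    for i in range(1,nn):
        if st[i,4]>3: print(n,ce[i],st[i],onz(S[n],ce[i],95))
p,R,s=cur(); print(s['joint_positions'],p,knob(phi))
plan(knob(phi)+[0,0,130],Rk(phi),tmax=25)
E
```

```text
w [486.14200923 -47.82863968 100.5       ] 67.28383311100153 1.797434854957786
scene [433.28571429 118.42857143] [431 116   6   5   7] [ 594.20884399 -536.72634896   95.        ]
scene [472.44270833 145.72916667] [460 138  25  17 192] [ 424.18881507 -501.60926178   95.        ]
scene [352.8 207. ] [351 206   4   3  10] [487.99025486 -49.54528617  95.        ]
scene [288.90909091 341.09090909] [287 339   5   5  22] [312.438409   314.54287425  95.        ]
[ 0.51578964  0.35893811 -0.50430873  1.84654257  0.20632277  0.98431081
  1.08595016] [ 566.04365992 -125.58846157  185.64995329] [484.76219718 -46.80817533   0.        ]
n 6 a [ 0.03 -0.01  2.18] t [ 0.005  -0.0183  0.0092] total [ 0.2 -0.  13.1] [  39.9 -106.1   55.3]
```

Request:
{"method": "send_rows", "body": {"targets": [{"ax": 0, "ay": 0, "az": 2.18, "tx": 0.005, "ty": -0.0183, "tz": 0.0, "hand": 0.05}, {"ax": 0, "ay": 0, "az": 2.18, "tx": 0.005, "ty": -0.0183, "tz": 0.0, "hand": 0.05}, {"ax": 0, "ay": 0, "az": 2.18, "tx": 0.005, "ty": -0.0183, "tz": 0.0, "hand": 0.05}, {"ax": 0, "ay": 0, "az": 2.18, "tx": 0.005, "ty": -0.0183, "tz": 0.009, "hand": 0.05}, {"ax": 0, "ay": 0, "az": 2.18, "tx": 0.005, "ty": -0.0183, "tz": 0.009, "hand": 0.05}, {"ax": 0, "ay": 0, "az": 2.18, "tx": 0.005, "ty": -0.0183, "tz": 0.009, "hand": 0.05}, {"ax": 0, "ay": 0, "az": 0, "tx": 0, "ty": 0, "tz": 0, "hand": 0.05}]}}

```text
time: 10.97
eef_pos: [477.8, -44.0, 150.7]
tcp_rot: [0.896, 0.444, -0.003, -0.002]
wrist_force: [0.9, 0.8, -0.3]
width: 49.7
```

```bash
python3 - <<'E'
from h import *
from plant import ctrl
p,R,s=cur();print(p,s['joint_positions'][6],s['time'])
plan(knob(1.80)+[0,0,76],Rk(1.8),tmax=15)
W=ctrl.snapshot("wrist"); cv2.imwrite("pics/w11.png",W["img"][:,:,::-1])
E
```

```text
[477.80356371 -44.00037023 150.73360553] 0.7254533797799537 10.9667
n 6 a [-0.06  0.03 -0.11] t [0.0004 0.0013 0.0125] total [-0.3  0.2 -0.6] [ 2.4  7.7 74.7]
```

View pics/w11.png

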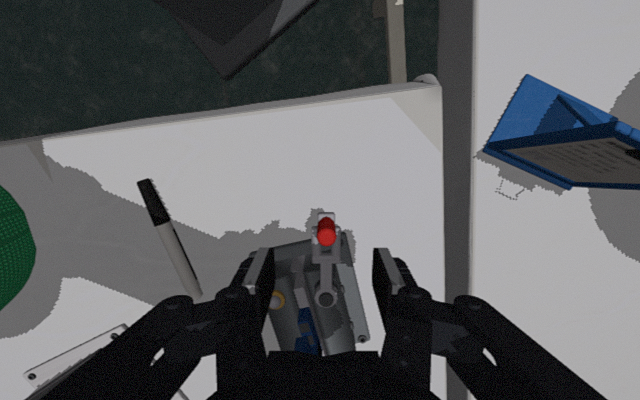

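Request:
{"method": "send_rows", "body": {"targets": [{"ax": -0.3, "ay": 0.2, "az": -0.6, "tx": 0.0024, "ty": 0.0077, "tz": 0.005, "hand": 0.05}, {"ax": 0, "ay": 0, "az": 0, "tx": 0, "ty": 0, "tz": 0.012, "hand": 0.05}, {"ax": 0, "ay": 0, "az": 0, "tx": 0, "ty": 0, "tz": 0.012, "hand": 0.05}, {"ax": 0, "ay": 0, "az": 0, "tx": 0, "ty": 0, "tz": 0, "hand": 0.05}]}}

```text
time: 11.35
eef_pos: [489.1, -49.9, 119.2]
tcp_rot: [0.893, 0.45, 0.001, 0.0]
wrist_force: [-1.3, 0.1, -1.1]
width: 49.9
```

```bash
python3 - <<'E'
from h import *
from plant import ctrl
p,R,s=cur();print(p,s['joint_positions'][6],s['time'])
plan(knob(1.80)+[0,0,77],Rk(1.8),tmax=15)
W=ctrl.snapshot("wrist"); cv2.imwrite("pics/w12.png",W["img"][150:400,190:450,::-1])
E
```

```text
[489.07407386 -49.91242179 119.20597659] 0.7101009162248604 11.35
n 3 a [ 0.02 -0.04  0.06] t [ 0.     -0.0018  0.0141] total [ 0.1 -0.1  0.2] [ 0.  -5.4 42.2]
```

View pics/w12.png

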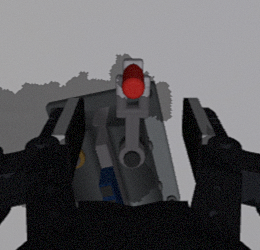

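Request:
{"method": "send_rows", "body": {"targets": [{"ax": 0, "ay": 0, "az": 0, "tx": 0, "ty": -0.005, "tz": 0.012, "hand": 0.05}, {"ax": 0, "ay": 0, "az": 0, "tx": 0, "ty": 0, "tz": 0.012, "hand": 0.05}, {"ax": 0, "ay": 0, "az": 0, "tx": 0, "ty": 0, "tz": 0.012, "hand": 0.05}, {"ax": 0, "ay": 0, "az": 0, "tx": 0, "ty": 0, "tz": 0, "hand": 0.04}]}}

```text
time: 11.73
eef_pos: [487.2, -48.2, 82.3]
tcp_rot: [0.893, 0.45, 0.002, 0.0]
wrist_force: [-1.4, 0.2, -0.3]
width: 40.3
```

```bash
python3 - <<'E'
from h import *
from plant import ctrl
p,R,s=cur();print(p,s['joint_positions'][6],s['time'],s['wrist_force'],s['width'])
plan(knob(1.80)+[0,0,77],Rk(1.8),tmax=15)
W=ctrl.snapshot("wrist"); cv2.imwrite("pics/w13.png",W["img"][150:400,190:450,::-1])
E
```

```text
[487.20781961 -48.17702188  82.25895052] 0.6623953439265698 11.7333 [-1.44110976  0.19568487 -0.3142264 ] 40.316733541642485
n 1 a [ 0.12 -0.18  0.09] t [-0.0002 -0.0028  0.0053] total [ 0.1 -0.2  0.1] [-0.2 -2.8  5.3]
```

View pics/w13.png

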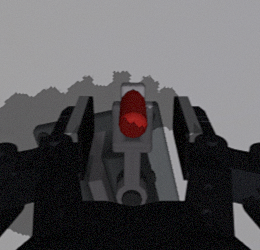

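Request:
{"method": "send_rows", "body": {"targets": [{"ax": 0, "ay": 0, "az": 0, "tx": 0, "ty": -0.0028, "tz": 0.004, "hand": 0.028}, {"ax": 0, "ay": 0, "az": 0, "tx": 0, "ty": 0, "tz": 0, "hand": 0.028}]}}

```text
time: 11.95
eef_pos: [486.0, -46.6, 79.5]
tcp_rot: [0.893, 0.45, 0.002, 0.0]
wrist_force: [0.4, -0.4, -0.3]
width: 28.1
```

```bash
python3 - <<'E'
from h import *
p,R,s=cur();print(p,s['time'],s['wrist_force'],s['width'])
plan(knob(1.80)+[0,0,78],Rk(1.8),tmax=15)
plan(knob(1.4)+[0,0,78],Rk(1.4),rmax=4)
E
```

```text
[485.98898866 -46.62139655  79.4920903 ] 11.95 [ 0.40065738 -0.43838066 -0.28105453] 28.053399631941904
n 1 a [ 0.17 -0.23  0.08] t [-0.0007 -0.0009  0.0015] total [ 0.2 -0.2  0.1] [-0.7 -0.9  1.5]
n 6 a [ 0.04 -0.03 -3.81] t [-0.0047 -0.      0.0002] total [  0.2  -0.2 -22.8] [-27.6   4.5   1.4]
```

Request:
{"method": "send_rows", "body": {"targets": [{"ax": 0, "ay": 0, "az": -3.81, "tx": -0.0047, "ty": 0, "tz": 0.0, "hand": 0.028}, {"ax": 0, "ay": 0, "az": -3.81, "tx": -0.0047, "ty": 0, "tz": 0.0, "hand": 0.028}, {"ax": 0, "ay": 0, "az": -3.81, "tx": -0.0047, "ty": 0, "tz": 0.0, "hand": 0.028}, {"ax": 0, "ay": 0, "az": -3.81, "tx": -0.0047, "ty": 0, "tz": 0.0, "hand": 0.028}, {"ax": 0, "ay": 0, "az": -3.81, "tx": -0.0047, "ty": 0, "tz": 0.0, "hand": 0.028}, {"ax": 0, "ay": 0, "az": -3.81, "tx": -0.0047, "ty": 0, "tz": 0.0, "hand": 0.028}]}}

```text
time: 12.45
eef_pos: [475.3, -71.2, 82.6]
tcp_rot: [0.781, 0.625, 0.004, 0.003]
wrist_force: [-0.2, 1.1, -1.0]
width: 27.9
```

```bash
python3 - <<'E'
from h import *
from plant import ctrl
p,R,s=cur();print(p,s['time'],s['wrist_force'],s['width'],s['joint_positions'][6])
d=p-HG;print("phi",np.arctan2(-(d@sx),-(d@sy)),np.hypot(d[0],d[1]))
plan(knob(1.0)+[0,0,78],Rk(1.0),rmax=4)
W=ctrl.snapshot("wrist"); cv2.imwrite("pics/w14.png",W["img"][150:400,190:450,::-1])
E
```

```text
[475.28080402 -71.20492469  82.60757334] 12.45 [-0.17963028  1.09864961 -0.99949077] 27.941662289851045 1.0836629204111048
phi 1.411300410016741 67.05338230016605
n 6 a [ 0.09 -0.01 -3.65] t [-0.0047 -0.0002  0.0008] total [  0.6  -0.  -21.9] [-27.7   3.    4.6]
```

View pics/w14.png

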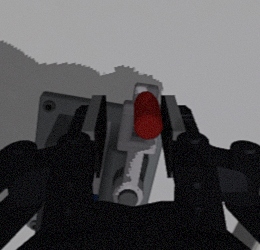

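Request:
{"method": "send_rows", "body": {"targets": [{"ax": 0.1, "ay": 0, "az": -3.65, "tx": -0.0047, "ty": -0.0002, "tz": 0.0009, "hand": 0.028}, {"ax": 0.1, "ay": 0, "az": -3.65, "tx": -0.0047, "ty": -0.0002, "tz": 0.0009, "hand": 0.028}, {"ax": 0.1, "ay": 0, "az": -3.65, "tx": -0.0047, "ty": -0.0002, "tz": 0.0009, "hand": 0.028}, {"ax": 0.1, "ay": 0, "az": -3.65, "tx": -0.0047, "ty": -0.0002, "tz": 0.0009, "hand": 0.028}, {"ax": 0.1, "ay": 0, "az": -3.65, "tx": -0.0047, "ty": -0.0002, "tz": 0.0009, "hand": 0.028}, {"ax": 0.1, "ay": 0, "az": -3.65, "tx": -0.0047, "ty": -0.0002, "tz": 0.0009, "hand": 0.028}]}}

```text
time: 13.0
eef_pos: [474.3, -100.4, 80.3]
tcp_rot: [0.644, 0.765, 0.001, 0.002]
wrist_force: [-0.4, 0.6, 0.2]
width: 28.0
```

```bash
python3 - <<'E'
from h import *
from plant import ctrl
p,R,s=cur();print(p,s['time'],s['wrist_force'],s['width'],s['joint_positions'][6])
d=p-HG;print("phi",np.arctan2(-(d@sx),-(d@sy)),np.hypot(d[0],d[1]))
plan(knob(0.6)+[0,0,78],Rk(0.6),rmax=4)
W=ctrl.snapshot("wrist"); cv2.imwrite("pics/w15.png",W["img"][150:400,190:450,::-1])
E
```

```text
[ 474.26288259 -100.36939204   80.29951806] 13.0 [-0.44769769  0.61963415  0.17167037] 27.957903492714262 1.4880217751156823
phi 0.9729239382888756 67.15564400496928
n 6 a [ 0.03  0.02 -3.72] t [-0.0042 -0.0001  0.0004] total [  0.2   0.1 -22.3] [-25.1   3.3   2.4]
```

View pics/w15.png

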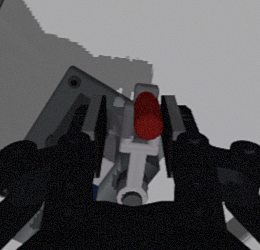

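Request:
{"method": "send_rows", "body": {"targets": [{"ax": 0, "ay": 0, "az": -3.72, "tx": -0.0045, "ty": -0.0001, "tz": 0.0007, "hand": 0.028}, {"ax": 0, "ay": 0, "az": -3.72, "tx": -0.0045, "ty": -0.0001, "tz": 0.0007, "hand": 0.028}, {"ax": 0, "ay": 0, "az": -3.72, "tx": -0.0045, "ty": -0.0001, "tz": 0.0007, "hand": 0.028}, {"ax": 0, "ay": 0, "az": -3.72, "tx": -0.0045, "ty": -0.0001, "tz": 0.0007, "hand": 0.028}, {"ax": 0, "ay": 0, "az": -3.72, "tx": -0.0045, "ty": -0.0001, "tz": 0.0007, "hand": 0.028}, {"ax": 0, "ay": 0, "az": -3.72, "tx": -0.0045, "ty": -0.0001, "tz": 0.0007, "hand": 0.028}]}}

```text
time: 13.55
eef_pos: [484.3, -126.5, 78.4]
tcp_rot: [0.483, 0.875, 0.0, 0.004]
wrist_force: [-0.3, 1.2, 0.1]
width: 27.8
```

```bash
python3 - <<'E'
from h import *
from plant import ctrl
p,R,s=cur();print(p,s['time'],s['wrist_force'],s['width'],s['joint_positions'][6])
d=p-HG;print("phi",np.arctan2(-(d@sx),-(d@sy)),np.hypot(d[0],d[1]))
plan(knob(0.3)+[0,0,78],Rk(0.4),rmax=3)
W=ctrl.snapshot("wrist"); cv2.imwrite("pics/w16.png",W["img"][150:400,190:450,::-1])
E
```

```text
[ 484.25006458 -126.50146167   78.38829246] 13.55 [-0.26665394  1.18754893  0.13343167] 27.825283557922813 1.8733256485269238
phi 0.5562687672660195 68.04179749756831
n 4 a [ 0.05  0.09 -2.85] t [-0.0044  0.0002  0.0001] total [  0.2   0.4 -11.4] [-17.4   2.    0.5]
```

View pics/w16.png

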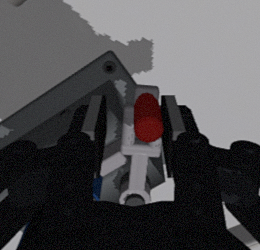

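Request:
{"method": "send_rows", "body": {"targets": [{"ax": 0, "ay": 0.1, "az": -2.85, "tx": -0.0044, "ty": 0.0002, "tz": 0.0002, "hand": 0.028}, {"ax": 0, "ay": 0.1, "az": -2.85, "tx": -0.0044, "ty": 0.0002, "tz": 0.0002, "hand": 0.028}, {"ax": 0, "ay": 0.1, "az": -2.85, "tx": -0.0044, "ty": 0.0002, "tz": 0.0002, "hand": 0.028}, {"ax": 0, "ay": 0.1, "az": -2.85, "tx": -0.0044, "ty": 0.0002, "tz": 0.0002, "hand": 0.028}]}}

```text
time: 13.93
eef_pos: [495.7, -140.3, 78.6]
tcp_rot: [0.396, 0.918, 0.001, 0.001]
wrist_force: [-1.3, 0.3, -0.2]
width: 27.8
```

```bash
python3 - <<'E'
from h import *
p,R,s=cur();print(p,s['time'],s['wrist_force'],s['width'],s['joint_positions'][6])
d=p-HG;print("phi",np.arctan2(-(d@sx),-(d@sy)),np.hypot(d[0],d[1]))
plan(knob(0.1)+[0,0,78],Rk(0.4),rmax=3,n=4)
plan(knob(-0.1)+[0,0,78],Rk(0.35),rmax=3,n=8)
E
```

```text
[ 495.7381434  -140.26353532   78.56200413] 13.9333 [-1.2991823   0.300103   -0.16901778] 27.820406640422256 2.0701713462610702
phi 0.29365387043477065 68.76672543110514
n 4 a [ 0.05  0.01 -0.06] t [-0.0033  0.0006  0.0001] total [ 0.2  0.  -0.3] [-13.1   2.5   0.6]
n 8 a [ 0.02  0.   -0.39] t [-0.0032  0.0009  0.0001] total [ 0.2  0.  -3.1] [-25.7   7.9   0.6]
```

Request:
{"method": "send_rows", "body": {"targets": [{"ax": 0, "ay": 0, "az": -0.2, "tx": -0.0033, "ty": 0.0006, "tz": 0.0001, "hand": 0.028}, {"ax": 0, "ay": 0, "az": -0.2, "tx": -0.0033, "ty": 0.0006, "tz": 0.0001, "hand": 0.028}, {"ax": 0, "ay": 0, "az": -0.2, "tx": -0.0033, "ty": 0.0006, "tz": 0.0001, "hand": 0.028}]}}

```text
time: 14.18
eef_pos: [503.5, -146.1, 78.4]
tcp_rot: [0.395, 0.919, 0.001, 0.0]
wrist_force: [-6.5, 2.4, 1.8]
width: 28.1
```

```bash
python3 - <<'E'
from h import *
from plant import ctrl
p,R,s=cur();print(p,s['time'],s['wrist_force'],s['width'],s['joint_positions'][6])
d=p-HG;print("phi",np.arctan2(-(d@sx),-(d@sy)),np.hypot(d[0],d[1]))
plan(knob(-0.1)+[0,0,78],Rk(0.35),rmax=3,n=6)
W=ctrl.snapshot("wrist"); cv2.imwrite("pics/w17.png",W["img"][150:400,190:450,::-1])
E
```

```text
[ 503.52345563 -146.14455377   78.42851749] 14.1833 [-6.5214146   2.44346005  1.79722347] 28.122981475968732 2.0794263410230918
phi 0.15180648289045803 68.90429867058275
n 6 a [ 0.02 -0.01 -0.5 ] t [-0.0027  0.001   0.0001] total [ 0.1 -0.  -3. ] [-16.1   6.3   0.4]
```

View pics/w17.png

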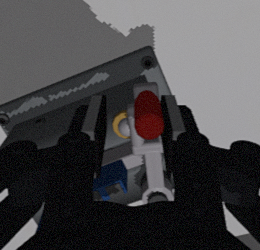

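Request:
{"method": "send_rows", "body": {"targets": [{"ax": 0, "ay": 0, "az": -0.5, "tx": -0.0035, "ty": 0.001, "tz": 0.0001, "hand": 0.028}, {"ax": 0, "ay": 0, "az": -0.5, "tx": -0.0035, "ty": 0.001, "tz": 0.0001, "hand": 0.028}]}}

```text
time: 14.4
eef_pos: [509.7, -149.8, 78.2]
tcp_rot: [0.389, 0.921, 0.001, -0.0]
wrist_force: [-1.7, -0.3, 0.4]
width: 27.9
```

Request:
{"method": "send_rows", "body": {"targets": [{"ax": 0, "ay": 0, "az": -0.5, "tx": -0.0035, "ty": 0.001, "tz": 0.0001, "hand": 0.028}, {"ax": 0, "ay": 0, "az": -0.5, "tx": -0.0035, "ty": 0.001, "tz": 0.0001, "hand": 0.028}]}}

```text
time: 14.57
eef_pos: [516.7, -153.4, 78.1]
tcp_rot: [0.381, 0.925, 0.001, -0.0]
wrist_force: [-0.2, 0.0, 0.5]
width: 28.3
```

```bash
python3 - <<'E'
from h import *
from plant import ctrl
p,R,s=cur();print(p,s['time'],s['wrist_force'],s['width'],s['joint_positions'][6])
d=p-HG;print("phi",np.arctan2(-(d@sx),-(d@sy)),np.hypot(d[0],d[1]))
plan(knob(-0.1)+[0,0,78],Rk(0.35),rmax=3,n=6)
W=ctrl.snapshot("wrist"); cv2.imwrite("pics/w18.png",W["img"][150:400,190:450,::-1])
E
```

```text
[ 516.68273371 -153.40334953   78.05067447] 14.5667 [-0.18538484  0.02087655  0.47894124] 28.30691685061977 2.113698400419545
phi -0.06524397023319631 69.6695985140042
n 6 a [ 0.01 -0.01 -0.2 ] t [-0.0003  0.0003  0.    ] total [ 0.1 -0.  -1.2] [-1.9  1.7  0.1]
```

View pics/w18.png

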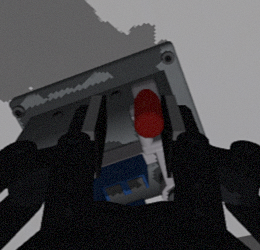

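Request:
{"method": "send_rows", "body": {"targets": [{"ax": 0, "ay": 0, "az": 0, "tx": 0.002, "ty": 0, "tz": 0, "hand": 0.045}, {"ax": 0, "ay": 0, "az": 0, "tx": 0, "ty": 0, "tz": 0, "hand": 0.045}, {"ax": 0, "ay": 0, "az": 0, "tx": 0, "ty": 0, "tz": -0.01, "hand": 0.045}, {"ax": 0, "ay": 0, "az": 0, "tx": 0, "ty": 0, "tz": -0.02, "hand": 0.045}, {"ax": 0, "ay": 0, "az": 0, "tx": 0, "ty": 0, "tz": -0.02, "hand": 0.045}, {"ax": 0, "ay": 0, "az": 0, "tx": 0, "ty": 0, "tz": -0.02, "hand": 0.045}, {"ax": 0, "ay": 0, "az": 0, "tx": 0, "ty": 0, "tz": -0.02, "hand": 0.045}, {"ax": 0, "ay": 0, "az": 0, "tx": 0, "ty": 0, "tz": -0.02, "hand": 0.045}, {"ax": 0, "ay": 0, "az": 0, "tx": 0, "ty": 0, "tz": -0.02, "hand": 0.045}, {"ax": 0, "ay": 0, "az": 0, "tx": 0, "ty": 0, "tz": 0, "hand": 0.045}]}}

```text
time: 15.45
eef_pos: [515.7, -150.0, 218.3]
tcp_rot: [0.38, 0.925, 0.002, 0.0]
wrist_force: [0.5, -0.7, 0.3]
width: 44.8
```

```bash
python3 - <<'E'
from h import *
from plant import ctrl
import pickle
S={n:ctrl.snapshot(n) for n in ["wrist","scene","top"]};pickle.dump(S,open("s20.pkl","wb"))
W=S["wrist"]; cv2.imwrite("pics/w20.png",W["img"][:,:,::-1])
im=S["scene"]["img"][130:230,310:440,::-1]; a=cv2.resize(im,None,fx=5,fy=5,interpolation=cv2.INTER_CUBIC)
cv2.imwrite("pics/s20_sc.png",np.clip(a.astype(float)*1.4+10,0,255).astype('uint8'))
p,R,s=cur();print(p,s['time'],s['wrist_force'])
for n,P in dict(knob0=knob(0)+[0,0,100.5],knob3=knob(.3)+[0,0,100.5],hinge=HG+[0,0,70],eye=SC-37*sx-24*sy+[0,0,68],gf=SC-25*sx+[0,0,117],gr=SC+25*sx+[0,0,117],fr=SC-45*sx+[0,0,57]).items(): print(n,proj(W,P).round(1))
E
```

```text
[ 513.91158172 -150.2427941   214.2239605 ] 15.6 [ 0.07476532  0.3380169  -0.32052194]
knob0 [323.2 193.4]
knob3 [345.8 188.5]
hinge [346.8 244.5]
eye [330.6 203.4]
gf [328.9 248.6]
gr [277.3 266.9]
fr [345.3 217.7]
```

View pics/w20.png

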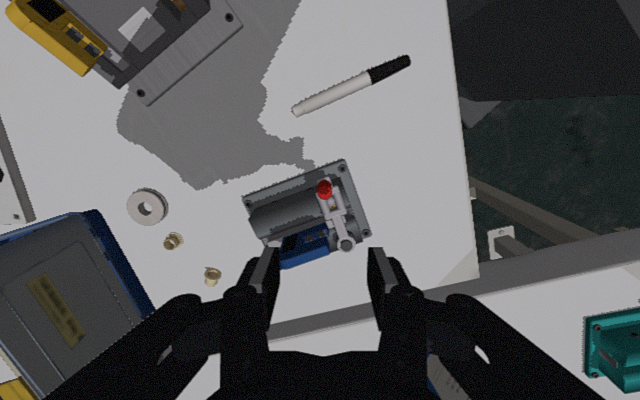

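View pics/s20_sc.png

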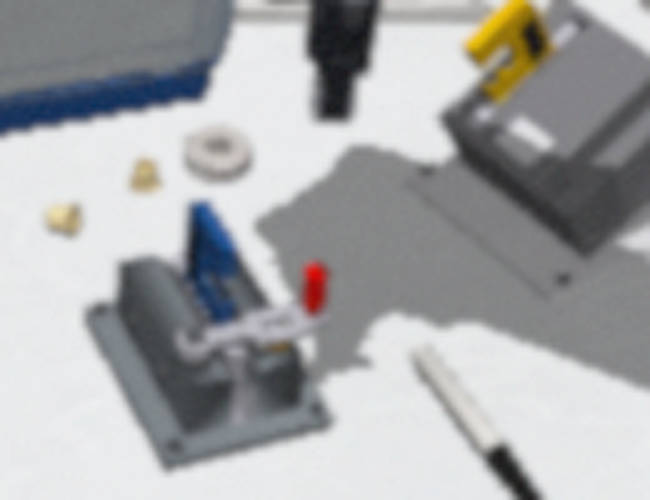

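```bash
python3 - <<'E'
from h import *
import pickle
S=pickle.load(open("s20.pkl","rb"));W=S["wrist"]
im=W["img"][150:280,230:385,::-1]; a=cv2.resize(im,None,fx=5,fy=4.6,interpolation=cv2.INTER_CUBIC)
cv2.imwrite("pics/w20z.png",np.clip(a.astype(float)*1.3+5,0,255).astype('uint8'))
i=W["img"].astype(int);m=((i[...,0]>110)&(i[...,1]<60)&(i[...,2]<60)).astype('uint8');m[:150]=0;m[260:]=0
n,l,st,ce=cv2.connectedComponentsWithStats(m);print(ce[1:],st[1:])
k=max(range(1,n),key=lambda j:st[j,4])
for z in (95,100.5):
  P=onz(W,ce[k],z);H=onz(W,(347,244.5),70);d=P-H;print(P,np.hypot(d[0],d[1]),np.arctan2(-(d@sx),-(d@sy)))
E
```

```text
[[325.33333333 194.24137931]] [[318 187  14  13  87]]
[ 512.97587058 -148.03946779   95.        ] 66.11948320174025 0.011399276723895195
[ 511.93225904 -149.16985378  100.5       ] 67.57970571682661 0.018645909653299004
```

View pics/w20z.png

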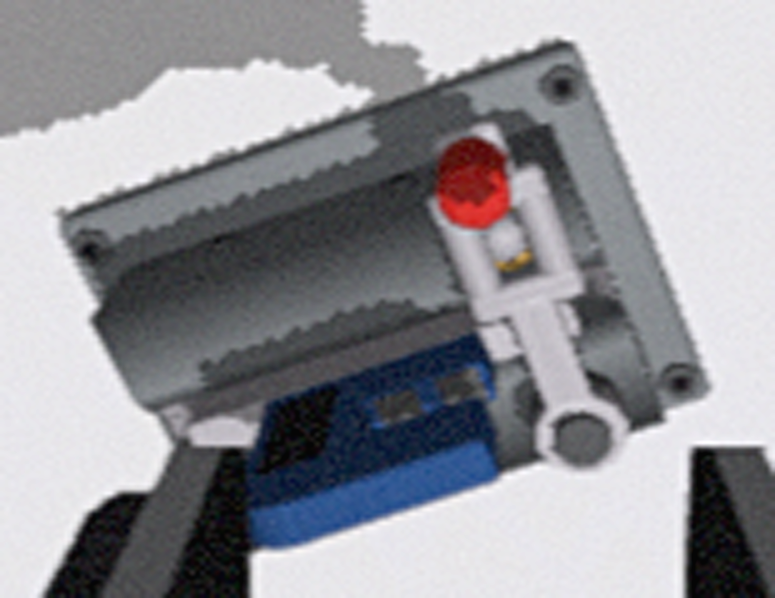

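The keeper measures about 0.015 rad, and the plunger ball can be seen inside its eye at (510, 240) in the zoom. The gauge is upright in the slot and the arm is clear, so I'll hand in.

```bash
python3 - <<'E'
from h import *
import pickle
a=pickle.load(open("s0.pkl","rb"));b=pickle.load(open("s20.pkl","rb"))
for n,c in (("busha",(376,153)),("bushb",(354,152)),("ring",(393,158)),("yellow",(436,194))):
    x,y=c;A=a["top"]["img"][y-8:y+9,x-10:x+11].astype(int);B=b["top"]["img"][y-8:y+9,x-10:x+11].astype(int)
    print(n,abs(A-B).mean().round(1),abs(A-B).max())
from plant import ctrl
print(cur()[2]['wrist_force'],ctrl.sign_off())
E
```

```text
busha 41.0 120
bushb 33.1 125
ring 64.2 127
yellow 5.8 63
the job is handed in; nothing more can be done
[ 0.07476532  0.3380169  -0.32052194] None
```

```bash
python3 - <<'E'
from h import *
import pickle
np.set_printoptions(precision=0,suppress=True)
b=pickle.load(open("s20.pkl","rb"));a=pickle.load(open("s0.pkl","rb"))
for n,p in dict(ring=(147,207),busha=(172,241),bushb=(212,276)).items(): print(n,onz(b["wrist"],p,10))
for n,p in dict(busha=(376,153.5),bushb=(354,152),ring=(393,158)).items(): print(n,onz(a["top"],p,10))
A,B=a["scene"]["img"],b["scene"]["img"]
for n,(x0,y0,x1,y1) in dict(bushes=(316,158,345,180),ring=(345,152,362,168)).items():
    d=abs(A[y0:y1,x0:x1].astype(int)-B[y0:y1,x0:x1]); print(n,d.mean(),d.max())
E
```

```text
ring [ 695. -272.   10.]
busha [ 710. -223.   10.]
bushb [ 713. -156.   10.]
busha [ 709. -226.   10.]
bushb [ 716. -159.   10.]
ring [ 694. -278.   10.]
bushes 4.314002089864159 7
ring 4.1004901960784315 7
```

I drew the blue gauge out of the rack along its slot and lowered it, still gripped, into the grey stand with its mouth to the front. I then swung the keeper shut over its foot. The job was handed in at about 15.6 s, and no verdict is reported.

**Last checks:**
- **Gauge home:** the gauge met the floor with a sharp force rise (about 23–32 N) at TCP z 78.9, where about 77.5 was expected. The close-up after release showed it upright and about 1–2 mm from its predicted place. Its height could only be judged to about 1.5 mm.
- **Keeper:** it measures about 0.015 rad from shut. The push force rose to about 7 N over the plunger nose and then fell to near zero. The plunger ball can be seen inside the bar's eye.
- **Yellow gauge:** it shows no visible change in the overhead picture.
- **Bushes and ring:** the scene camera shows no change in their pictures, and their measured positions agree within 6 mm between cameras. The overhead camera disagreed, with large differences at those spots. I put that down to the arm standing over them and its shadow, and checked this with the other two cameras only after handing in.
- **Robot:** it stood clear at about z 214 mm with near-zero wrist force.
- **Camera disagreement:** the overhead and wrist cameras placed the stand about 5 mm apart in y. I used the wrist camera for the stand, and the fit bore that out.

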